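# Set out lac-work mirrors lac side up on the presentation tray

### The job

A customer wants to see the lac-work pocket mirrors that are lying about on the counter: turn over any that lie looking-glass up, so that every mirror shows its studded lac face, and lay them out in neat rows on the presentation tray, one to a pad, flat, centred on the pad and square with it. They are glass, so never let one fall from a height; you may stand a mirror on the little easel to change your grip, but leave it empty, and leave the bangles, the sizing cone and the teak box with its sliding door as they are.

Things in the scene. Friction and masses are not known exactly. Their poses are not given: they have to be found in the camera images.
- mirror_a: lac-work pocket mirror, a brass-rimmed tablet 50 x 70 x 9 mm, 0.07 kg: one broad face is dark lac studded with little mirror chips (ring and four corner diamonds), the other a plain looking-glass. Origin at its centre; x along the 50 mm width, y along the 70 mm length, z straight out of the LAC face (up when the lac shows, down when it lies lac side down). May be absent (None)
- mirror_b: lac-work pocket mirror, a brass-rimmed tablet 50 x 70 x 9 mm, 0.07 kg: one broad face is dark lac studded with little mirror chips (ring and four corner diamonds), the other a plain looking-glass. Origin at its centre; x along the 50 mm width, y along the 70 mm length, z straight out of the LAC face (up when the lac shows, down when it lies lac side down). May be absent (None)
- mirror_c: lac-work pocket mirror, a brass-rimmed tablet 50 x 70 x 9 mm, 0.07 kg: one broad face is dark lac studded with little mirror chips (ring and four corner diamonds), the other a plain looking-glass. Origin at its centre; x along the 50 mm width, y along the 70 mm length, z straight out of the LAC face (up when the lac shows, down when it lies lac side down). May be absent (None)
- mirror_d: lac-work pocket mirror, a brass-rimmed tablet 50 x 70 x 9 mm, 0.07 kg: one broad face is dark lac studded with little mirror chips (ring and four corner diamonds), the other a plain looking-glass. Origin at its centre; x along the 50 mm width, y along the 70 mm length, z straight out of the LAC face (up when the lac shows, down when it lies lac side down). May be absent (None)
- tray: shallow teak presentation tray, fixed, 236 (x) x 212 (y) mm; origin at the centre of its underside, z up; floor 8 mm above the counter, rim 8 mm wide and 12 mm high all round. On the floor four dark velvet-faced pads edged in brass, 76 (x) x 56 (y) mm, flush, two by two: a mirror's 70 mm length goes along the tray's x
- pad0 (a point): centre of tray pad 0, on the tray floor (8 mm above the counter), axes as the tray's; pad centres are 100 mm apart along the tray's x and 90 mm along its y
- pad1 (a point): centre of tray pad 1, on the tray floor (8 mm above the counter), axes as the tray's; pad centres are 100 mm apart along the tray's x and 90 mm along its y
- pad2 (a point): centre of tray pad 2, on the tray floor (8 mm above the counter), axes as the tray's; pad centres are 100 mm apart along the tray's x and 90 mm along its y
- pad3 (a point): centre of tray pad 3, on the tray floor (8 mm above the counter), axes as the tray's; pad centres are 100 mm apart along the tray's x and 90 mm along its y
- easel: dark wooden display easel, fixed, base 78 (x) x 58 (y) x 6 mm; origin at the centre of its underside, z up. Its flat rest, 44 mm wide, 42 mm long, looks to the easel's -x and slopes 48 degrees from level, rising along (cos 48, 0, sin 48); a lip across its foot stands 7 mm out from the rest. A mirror stood lengthways on it overtops the rest by 28 mm, both faces free
- easel_seat (a point): middle of the corner where the easel's rest meets its lip, 25 mm towards -x of the easel's origin and 14 mm above the counter; axes as the easel's
- teak_box: teak box, fixed, 158 x 208 x 107 mm, origin at the centre of its underside; brass sliding door on its -x side; to be left alone
- box_door (a joint): travel of the brass sliding door of the teak box in m, 0 = as found; to be left alone
- ruby_stack: stack of nine ruby glass bangles (moves as one), 67 mm across, 45 mm high; origin at the centre of its underside; to be left alone
- lac_bangle: green lac bangle with mirror chips, lying flat, 79 mm across, 14 mm high; origin at the centre of its underside; to be left alone
- kada: polished brass kada (plain bangle), lying flat, 76 mm across, 10 mm high; origin at the centre of its underside; to be left alone
- sizing_cone: turned rosewood sizing cone, standing, foot 84 mm across, 197 mm high; origin at the centre of its underside; to be left alone
There are look-alikes about, which are no part of the job. What is shaped like the mirror_a but green is not meant. What is shaped like the mirror_b but orange is not meant.

How it is judged (in metres and radians):
At the end, for the whole second after the job is handed in: Every mirror present lies lac face up (within 0.08 rad) on the tray floor, its centre within 10 mm of the centre of a pad, its length along the tray's x within 0.12 rad, at rest and released ((horizontal distance between mirror_a and pad0 below 0.01 m or horizontal distance between mirror_a and pad1 below 0.01 m or horizontal distance between mirror_a and pad2 below 0.01 m or horizontal distance between mirror_a and pad3 below 0.01 m) and angle between each of mirror_a, mirror_b, mirror_c, mirror_d's own z axis and vertical below 0.08 rad and angle between the y axis of each of mirror_a, mirror_b, mirror_c, mirror_d and the x axis of tray, either way round below 0.12 rad and z of mirror_a in the frame of tray between 0.009 and 0.016 m and linear speed of each of mirror_a, mirror_b, mirror_c, mirror_d below 0.02 m/s and (horizontal distance between mirror_b and pad0 below 0.01 m or horizontal distance between mirror_b and pad1 below 0.01 m or horizontal distance between mirror_b and pad2 below 0.01 m or horizontal distance between mirror_b and pad3 below 0.01 m) and z of mirror_b in the frame of tray between 0.009 and 0.016 m and (horizontal distance between mirror_c and pad0 below 0.01 m or horizontal distance between mirror_c and pad1 below 0.01 m or horizontal distance between mirror_c and pad2 below 0.01 m or horizontal distance between mirror_c and pad3 below 0.01 m) and z of mirror_c in the frame of tray between 0.009 and 0.016 m and (horizontal distance between mirror_d and pad0 below 0.01 m or horizontal distance between mirror_d and pad1 below 0.01 m or horizontal distance between mirror_d and pad2 below 0.01 m or horizontal distance between mirror_d and pad3 below 0.01 m) and z of mirror_d in the frame of tray between 0.009 and 0.016 m); the robot touches nothing.
It fails at once if a mirror is let go of in the air, its centre more than 9 cm above the counter ((height (world z) of mirror_a above 0.09 m and contact force between the fingers and mirror_a below 0.02 N) or (height (world z) of mirror_b above 0.09 m and contact force between the fingers and mirror_b below 0.02 N) or (height (world z) of mirror_c above 0.09 m and contact force between the fingers and mirror_c below 0.02 N) or (height (world z) of mirror_d above 0.09 m and contact force between the fingers and mirror_d below 0.02 N)).
It fails at once if a bangle, the kada, the bangle stack or the sizing cone is shifted by more than 15 mm (distance of any of ruby_stack, lac_bangle, kada, sizing_cone from where it was at the start of the episode above 0.015 m).
It fails at once if the teak box's sliding door is moved by more than 8 mm (value of joint box_door above 0.008 m).
Of mirror_a, mirror_b, mirror_c, mirror_d only 3 to 4 are there at a start; the rules pass over those that are not, and their reading is None.
At some moment in a run one of mirror_a, mirror_b, mirror_c, mirror_d may be knocked a few centimetres aside while the robot is not near it.
It also fails if it takes over 210 s, if anything falls off the work surface, if the arm or the gripper's body presses on something with over 40 N, if the wrist force passes 120 N, or if a joint passes its speed limit or range.

### The arm

A 6-joint arm with a two-finger parallel gripper is mounted at the origin on the work surface. World frame = base frame: x ahead of the robot, y to its left, z up, the work surface at z = 0. Lengths are in m, angles in degrees, forces in N, time in s.
With the tool pointing down it reaches from about 0.4 to 0.825 m from the base axis. Payload 7 kg.
Tool frame: the origin (TCP) lies between the finger pads; the fingertips stand 22 mm ahead of it and the grasp point (between the pads) lies 3 mm ahead of it; z points along the fingers, y is the line along which they close (so a half turn about z gives the same grasp; the last joint's range is limited). The gripper opens to 88 mm and grips with 3 to 60 N. Pads are 19 mm wide; open, the fingers measure 130 mm over their backs; the gripper's body (78 mm by 193 mm) begins 47 mm behind the grasp point.
Start: joints at [87.21, 20.546, 0.682, 0, -70.136, -16.507], TCP at [0.223, 0.637, 0.249] pointing down, gripper open.
Joint ranges: [-176.03, 176.03], [-82.01, 121.73], [-58.28, 71.71], [-173.87, 95.51], [-174.79, -0.11], [-173.66, 173.66]. Speed limits (degrees/s): [136.94, 136.94, 172.46, 180, 180, 180].

### API

Orientations are given as [roll, pitch, yaw] about the fixed x, y, z axes, in that order (R = Rz(yaw) Ry(pitch) Rx(roll)).
In Python, from plant import r, vision gives the robot as it stands.
- The arm moves only by the shell command python3 -m pendant 'ROWS' [FORCE]. ROWS is JSON, a list that holds one entry, the list of rows, each a list of 7 numbers: the shift along the tool's x, y, z scaled (see below), then the turn, a rotation vector about the tool's x, y, z scaled (see below), then the opening, from -1 (shut) to 1 (fully open). In form: [[[x, y, z, wx, wy, wz, fingers], ...]]. A call has exactly 8 rows; each row shifts and turns the commanded pose from where the row before left it, along the tool's axes as they then stand; what a row does not reach is not made up. The controller multiplies each number of a shift by 20 mm and each number of a turn by 4 degrees. A row lasts 1/10 s, in which the tool goes at most 50 mm and 8.59 degrees, less where a joint would pass 70% of its speed; a pose out of reach is approached as far as the arm can. A call with a number of a shift or a turn outside -1 to 1 is refused whole. A call with a gripper value outside its range is refused whole. The fingers move at their own pace and stop on an object; FORCE is the grip in N (left out, the last holds). Time passes only in rows, so rows that do not move let the fingers close, or fill a call up. It gives the time, the measured TCP pose, the force, the opening and the grip force at its end, in the units of the state.
- r.get_state(): the state, without advancing time (a new reading comes with each control period).
- vision.capture(name): name is "scene" or "top"; returns a dict with "frame" (420x560x3 uint8, blue, green, red), "depth" (420x560 float32, m along the optical axis (not along the pixel's ray), 0 where there is no reading), "camera_matrix" (3x3 intrinsics, pixels), "extrinsics" (4x4, takes a point from world to camera coordinates). Camera axes: x right, y up, looking along -z (the intrinsics and any distortion apply to the point x, -y, -z); pixel columns grow to the right and rows downward; lengths in m; the calibration is good to about 2 mm. A picture is of the moment at which its call begins.
- r.close_job(): hands the job in; it is judged then, once.
The state is a dict: "time_s": time; "joints": joint angles; "qd": joint speeds; "joint_torque": joint torques, N m; "tcp_pos": TCP position; "eef_rot": TCP orientation; "contact_force": force on the tool from outside, world axes, zero at the start; "moment": the same for the moment, N m; "gripper_width": finger opening in m; "gripper_force": force on a finger pad.
Only numpy, scipy, OpenCV 4.12 (cv2) and the standard library are available. Lean on these libraries where they do the work, as an engineer would, in place of code of your own. Each camera call takes 0.05 s, during which the arm holds its last target. There are 200 camera calls.

## Working session

There is one attempt and no reset: what is moved stays moved. The work goes in short steps, Python scripts to look and compute and a shell command to move; the robot and the scene stay as the last step left them, time stands still between calls to the robot, and variables do not carry over. Pictures are saved under pics/ and viewed, at most 14 in all, crops included, and the job is handed in when it is done.

```bash
ls; mkdir -p pics
python3 - <<'E'
from plant import r, vision
import cv2,numpy as np
print(r.get_state())
for n in("scene","top"):
    c=vision.capture(n); cv2.imwrite(f"pics/{n}0.png",cv2.resize(c["frame"],(800,600),interpolation=cv2.INTER_CUBIC)); np.savez(f"{n}0.npz",**c)
    print(n,c["camera_matrix"].tolist(),c["extrinsics"].round(4).tolist())
E
```

```text
pics
{'time_s': 0.0, 'joints': array([ 8.72099665e+01,  2.05900865e+01,  6.32661231e-01, -2.06990517e-02,
       -7.01357683e+01, -1.65050172e+01]), 'qd': array([-0.0198085 , -0.02193599,  0.04062649,  0.00647001,  0.03298133,
        0.00576393]), 'joint_torque': array([-4.70285122e-04, -5.82717669e+01,  2.93054473e+01,  6.99723065e+00,
        6.97717478e-03, -1.59897422e-04]), 'tcp_pos': array([0.2229319 , 0.63663015, 0.24762761]), 'eef_rot': array([ 1.79905118e+02, -7.82223869e-03, -1.93020934e+01]), 'contact_force': array([ 0.52684242,  0.89543272, -0.01501514]), 'moment': array([-0.02087199, -0.05270771, -0.02294483]), 'gripper_force': 0.0, 'gripper_width': 0.08745624883957297}
scene [[466.85976876679314, 0.0, 282.9340101846853], [0.0, 466.85976876679314, 212.00478822585353], [0.0, 0.0, 1.0]] [[-0.6001, 0.7999, -0.0032, 0.3426], [-0.5137, -0.3823, 0.7681, 0.2372], [0.6132, 0.4626, 0.6403, -1.6277], [0.0, 0.0, 0.0, 1.0]]
top [[386.5144957460785, 0.0, 281.53844757130986], [0.0, 386.5144957460785, 207.7968782297444], [0.0, 0.0, 1.0]] [[0.0287, -0.9996, 0.0021, -0.0035], [0.9982, 0.0288, 0.0529, -0.5487], [-0.0529, 0.0005, 0.9986, -1.2956], [0.0, 0.0, 0.0, 1.0]]
```

View pics/top0.png

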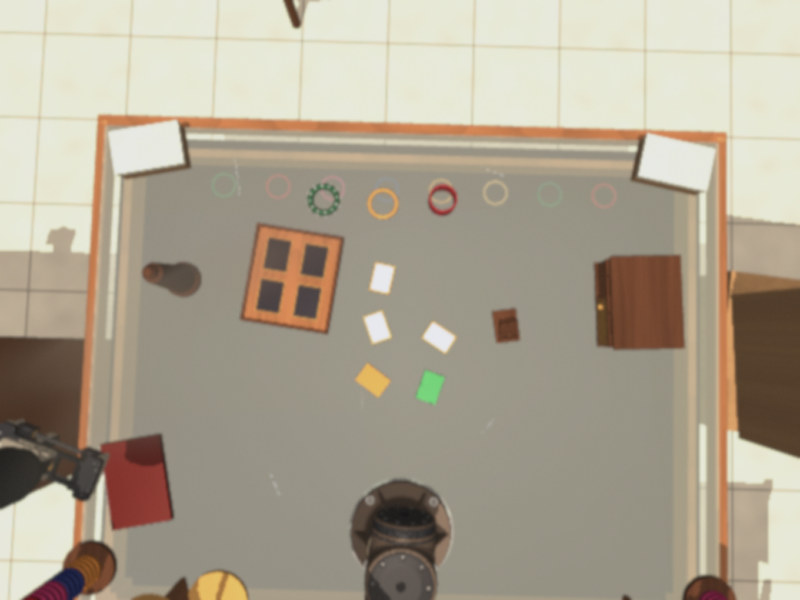

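View pics/scene0.png

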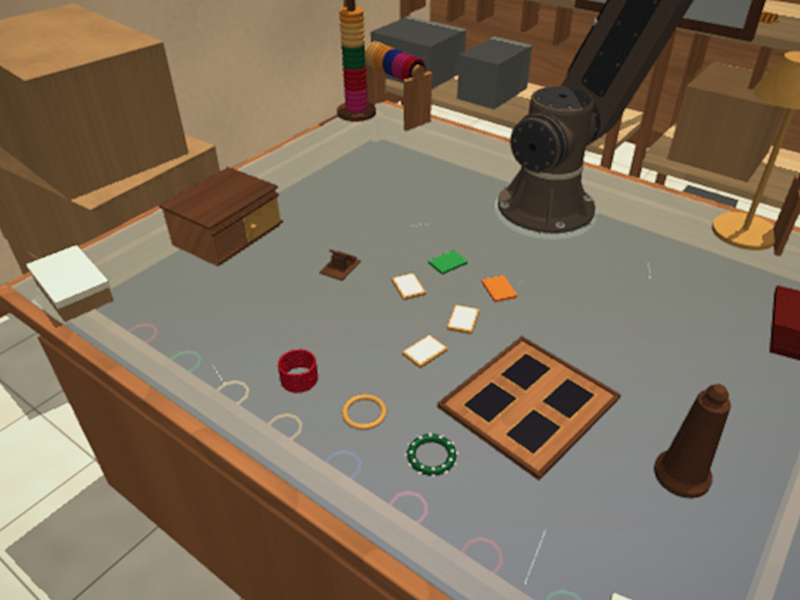

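Top view (px of 800x600): three white looking-glass-up mirrors at (382,278), (377,327), (439,337). The look-alikes are orange (373,380) and green (431,388), both ruled out by colour. The pale boxes in the corners (148,148) and (675,163) are large, so they are not mirrors. The tray is at (293,278) and the easel at (506,325). Next I'll measure these and check close crops.

```bash
cat > h.py <<'E'
import numpy as np,cv2
from plant import r,vision
def ray(c,uv,z):
    K,E=c["camera_matrix"],c["extrinsics"]; R,t=E[:3,:3],E[:3,3]
    uv=np.atleast_2d(np.asarray(uv,float)); d=np.c_[(uv-K[:2,2])/[K[0,0],K[1,1]],np.ones(len(uv))]*[1,-1,-1]
    d=d@R; o=-R.T@t
    return o+d*((z-o[2])/d[:,2])[:,None]
def cloud(c):
    K,E=c["camera_matrix"],c["extrinsics"]; v,u=np.mgrid[:420,:560]; D=c["depth"]
    p=np.dstack([(u-K[0,2])/K[0,0]*D,-(v-K[1,2])/K[1,1]*D,-D]); return (p-E[:3,3])@E[:3,:3]
def rects(c,mask,z,lo,hi):
    out=[]
    n,l,s,cc=cv2.connectedComponentsWithStats(mask.astype(np.uint8))
    for i in range(1,n):
        if not lo<s[i,4]<hi: continue
        ys,xs=np.nonzero(l==i); w=ray(c,np.c_[xs,ys],z)[:,:2]
        (cx,cy),(a,b),an=cv2.minAreaRect((w*1000).astype(np.float32))
        if a<b: an+=90
        m=w.mean(0); q=w-m; ev,ew=np.linalg.eigh(q.T@q); pa=np.degrees(np.arctan2(ew[1,1],ew[0,1]))%180
        out.append((cc[i].round(1).tolist(),m.round(4).tolist(),[round(cx,1),round(cy,1)],round(max(a,b),1),round(min(a,b),1),round(an%180,1),round(pa,1)))
    return out
E
cat > a.py <<'E'
from h import *
for n in("top","scene"):
    c=dict(np.load(n+"0.npz")); f=c["frame"]; hsv=cv2.cvtColor(f,cv2.COLOR_BGR2HSV); P=cloud(c)
    print(n)
    inb=(P[...,0]>.25)&(P[...,0]<.75)&(abs(P[...,1])<.4)&(P[...,2]<.03)
    m=inb&(hsv[...,2]>200)&(hsv[...,1]<80)
    for q in rects(c,m,.009,60,900): print("mir",q, 'depth z',P[int(q[0][1]),int(q[0][0]),2].round(4))
    for q in rects(c,inb&(f.max(2)<70),.008,60,3000): print("dark",q,P[int(q[0][1]),int(q[0][0]),2].round(4))
t=dict(np.load("top0.npz"));s=dict(np.load("scene0.npz"))
A=cv2.resize(t["frame"][165:285,235:385],(700,560),interpolation=cv2.INTER_CUBIC)
B=cv2.resize(s["frame"][160:220,205:285],(700,525),interpolation=cv2.INTER_CUBIC)
cv2.imwrite("pics/ctop.png",A);cv2.imwrite("pics/ceas.png",B)
E
python3 a.py
```

```text
top
mir ([267.1, 194.2], [0.594, 0.063], [593.9, 63.0], 68.4, 48.8, 170.3, np.float64(169.7)) depth z 0.005
mir ([263.7, 228.7], [0.4761, 0.0709], [476.5, 70.8], 67.6, 48.3, 20.2, np.float64(21.1)) depth z 0.009
mir ([306.9, 235.7], [0.4566, -0.0766], [456.7, -76.9], 68.6, 48.9, 57.9, np.float64(55.8)) depth z 0.0096
scene
mir ([285.4, 198.7], [0.4561, -0.0771], [455.6, -77.0], 63.2, 43.2, 58.3, np.float64(57.4)) depth z 0.0077
mir ([323.8, 221.8], [0.4755, 0.0706], [475.3, 70.4], 63.6, 42.4, 20.2, np.float64(19.7)) depth z 0.0062
mir ([296.9, 244.2], [0.5931, 0.0628], [592.9, 62.6], 62.4, 43.0, 169.5, np.float64(168.9)) depth z 0.0081
dark ([238.3, 183.9], [0.4825, -0.2379], [479.5, -241.4], 53.7, 50.3, 12.1, np.float64(151.1)) 0.0292
dark ([367.5, 259.7], [0.5315, 0.239], [531.2, 239.1], 71.1, 52.9, 172.3, np.float64(173.0)) 0.0064
dark ([397.4, 278.4], [0.544, 0.3283], [543.2, 327.6], 72.0, 51.7, 173.0, np.float64(173.1)) 0.0088
dark ([342.5, 280.9], [0.6305, 0.2255], [629.7, 225.4], 72.7, 52.6, 171.4, np.float64(171.7)) 0.0054
dark ([401.4, 309.9], [0.6241, 0.3789], [603.5, 382.2], 208.5, 1.6, 172.0, np.float64(172.3)) 0.0121
dark ([342.7, 309.7], [0.7052, 0.2694], [704.5, 262.6], 207.0, 5.8, 82.4, np.float64(82.1)) 0.0098
dark ([372.7, 301.4], [0.643, 0.3144], [642.3, 314.0], 72.2, 51.9, 172.4, np.float64(173.9)) 0.0072
```

View pics/ctop.png

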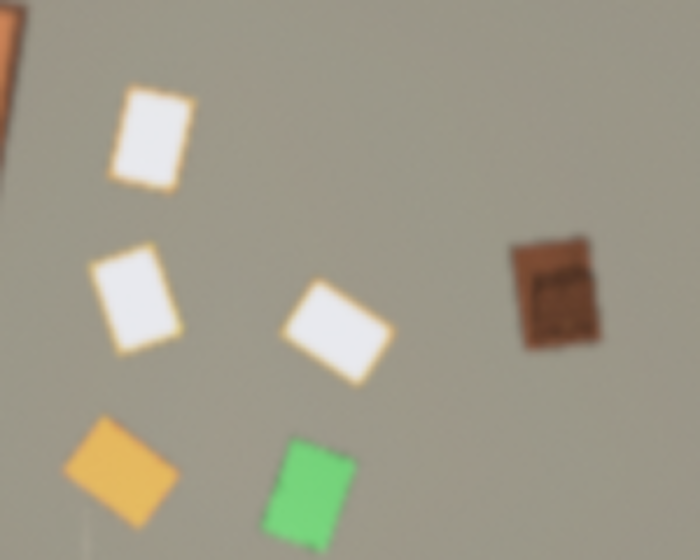

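View pics/ceas.png

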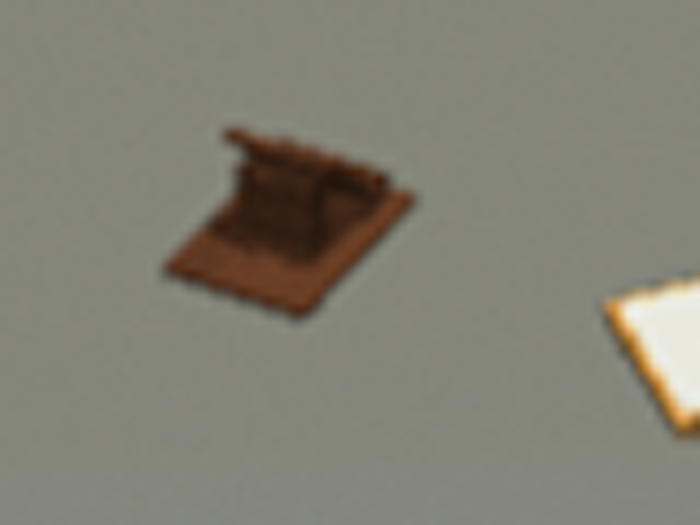

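Run:
```python
from h import *
c=dict(np.load("top0.npz")); f=c["frame"]; P=cloud(c)
inb=(P[...,0]>.45)&(P[...,0]<.75)&(P[...,1]>.15)&(P[...,1]<.45)
for q in rects(c,inb&(f.max(2)<80),.008,100,900): print(q)
for n in("top","scene"):
    c=dict(np.load(n+"0.npz"));P=cloud(c); q=P[(abs(P[...,0]-.48)<.07)&(abs(P[...,1]+.24)<.07)&(P[...,2]>.004)]
    # heights on a 10mm grid
    for x in np.arange(.43,.54,.01): print(' '.join('%3d'%(1000*q[(abs(q[:,0]-x)<.005)&(abs(q[:,1]-y)<.005),2].max(initial=0)) for y in np.arange(-.19,-.30,-.01)))
    print()
```

```text
([188.8, 209.7], [0.5334, 0.3278], [538.1, 329.4], 49.9, 40.6, 172.0, np.float64(139.2))
([214.6, 210.8], [0.5322, 0.2398], [531.9, 239.4], 58.5, 40.4, 172.8, np.float64(171.7))
  0   7   0   0   5   0   0   6   4   6   0
  0   8   5   5   4   0   4   4   0   4   7
  5   4   7   7   8   8   5   6   0   7   4
  5   5  13  21  20  21  18  21   9   4   4
  0   0   8  28  32  24  23  20   7   0   6
  0   5  33  43  40  34  34  35   0   5   0
  5   6   9  45  48  46  50  43   4   6   0
  4   0  11  37  38  35  45  43   0   0   0
  0   9  13  10  12  11  11   7   7   4   0
  5   8   9  10  14   9   7   8   6   0   4
  0   5   0   5   8   9   9   9   5   0   5
  5   0   4   8   5   0   4   0   8   0   6

  0   0   0   0   0   0   0   0   0   0   0
  0   0   0   0   0   0   0   0   0   0   0
  0   0   0   5  13   0   0   0   0   0   0
  0   0   4  16  16  17  18  15   0   0   0
  0   0  19  22  12   5   0   0   0   0   0
  0   0   8  31  21   0   0   0   0   0   0
  0   0  41  42  43  44  43  29   0   0   0
  0   0   6  35  42  40  43  41   0   0   0
  0   5   7   5   5   7   6   6   0   0   0
  0   5   7   5   7   5   5   4   0   0   0
  0   4   0   5   8   5   5   0   0   0   0
  0   0   0   0   0   0   0   0   0   0   0
```

```bash
cat >> h.py <<'E'
from scipy.spatial.transform import Rotation as Ro
from scipy.optimize import lsq_linear
def tool(yaw,t): return Ro.from_euler('z',yaw,degrees=True)*Ro.from_euler('x',180,degrees=True)*Ro.from_euler('y',t,degrees=True)
def plan(p0,R0,p1,R1,n=None):
    "one constant row, repeated n times"
    p0,p1=np.array(p0),np.array(p1)
    w=(R0.inv()*R1).as_rotvec(degrees=True); k=max(np.abs(w).max()/4,np.abs(p1-p0).max()/.02)
    n=n or max(1,int(np.ceil(k*1.05)))
    M=sum((R0*Ro.from_rotvec(w/n*i,degrees=True)).as_matrix() for i in range(n))
    d=np.linalg.solve(M,p1-p0)
    return n,np.r_[d/.02,w/n/4].round(3).tolist()
def now():
    s=r.get_state(); return s["tcp_pos"],Ro.from_euler('xyz',s["eef_rot"],degrees=True)
def yt(R):
    z=R.as_matrix()[:,2];x=R.as_matrix()[:,0];y=R.as_matrix()[:,1]
    # yaw of tool from y axis (horizontal): y = -Rz(yaw) ey
    yaw=np.degrees(np.arctan2(y[0],-y[1])); t=np.degrees(np.arctan2(z[:2]@[np.cos(np.radians(yaw)),np.sin(np.radians(yaw))],-z[2])); return yaw,t
def go(*wps):
    "chain of (pos mm, yaw, t[, n]) from the present pose"
    p,R=now(); print('at',(p*1000).round(1),np.round(yt(R),1))
    for q in wps:
        p1=np.array(q[0])/1000; R1=tool(q[1],q[2]); print(plan(p,R,p1,R1,q[3] if len(q)>3 else None)); p,R=p1,R1
E
python3 - <<'E'
from h import *
c=dict(np.load("top0.npz"))
px=np.array([[511,246],[590,237],[602,340],[527,348]])/4.667+[235,165]-.5
w=ray(c,px,.006)[:,:2]*1000; print(w.round(1),w.mean(0),np.linalg.norm(np.diff(w,axis=0,append=w[:1]),axis=1))
for a,b in((3,0),(2,1),(1,0),(2,3)): d=w[b]-w[a]; print(np.degrees(np.arctan2(d[1],d[0])))
m=np.array([456.3,-76.9]);psi=np.radians(237);e=np.array([np.cos(psi),np.sin(psi)])
T=m-13*e-7*e  # contact 13 from centre, tip corner ahead ~7-11
go(([*T,120],-123,0),([*T,120],-123,52),([*T,22.5],-123,52))
E
```

```text
[[ 523.1 -201.4]
 [ 531.3 -259. ]
 [ 456.5 -269.1]
 [ 449.1 -214.6]] [ 490.00464942 -236.02018628] [58.16636707 75.47144623 55.00975698 75.09458185]
10.08452488797799
7.676833306888236
98.14122565404324
97.7062942964408
at [222.9 636.7 247.7] [-19.3   0. ]
(37, [1.148, 0.019, 0.173, 0.0, -0.001, 0.701])
(14, [-0.0, -0.0, -0.0, 0.0, 0.929, 0.0])
(6, [-0.64, -0.0, 0.5, 0.0, 0.0, 0.0])
```

```bash
sed -i 's|np.abs(p1-p0).max()/.02|np.linalg.norm(p1-p0)/.02|' h.py
cat > b.py <<'E'
from h import *
m=np.array([456.3,-76.9]);psi=np.radians(237);e=np.array([np.cos(psi),np.sin(psi)])
T=m-20*e
go(([*T,120],-123,0,48),([*T,120],-123,52,16),([*T,22.5],-123,52,8))
E
python3 b.py
```

```text
at [222.9 636.7 247.7] [-19.3   0. ]
(48, [0.885, 0.009, 0.133, 0.0, -0.0, 0.54])
(16, [-0.0, -0.0, -0.0, 0.0, 0.812, 0.0])
(8, [-0.48, -0.0, 0.375, 0.0, 0.0, 0.0])
```

```bash
python3 -m pendant '[[[0.885,0.009,0.133,0,0,0.54,1],[0.885,0.009,0.133,0,0,0.54,1],[0.885,0.009,0.133,0,0,0.54,1],[0.885,0.009,0.133,0,0,0.54,1],[0.885,0.009,0.133,0,0,0.54,1],[0.885,0.009,0.133,0,0,0.54,1],[0.885,0.009,0.133,0,0,0.54,1],[0.885,0.009,0.133,0,0,0.54,1]]]' 30
python3 -m pendant '[[[0.885,0.009,0.133,0,0,0.54,1],[0.885,0.009,0.133,0,0,0.54,1],[0.885,0.009,0.133,0,0,0.54,1],[0.885,0.009,0.133,0,0,0.54,1],[0.885,0.009,0.133,0,0,0.54,1],[0.885,0.009,0.133,0,0,0.54,1],[0.885,0.009,0.133,0,0,0.54,1],[0.885,0.009,0.133,0,0,0.54,1]]]'
python3 -m pendant '[[[0.885,0.009,0.133,0,0,0.54,1],[0.885,0.009,0.133,0,0,0.54,1],[0.885,0.009,0.133,0,0,0.54,1],[0.885,0.009,0.133,0,0,0.54,1],[0.885,0.009,0.133,0,0,0.54,1],[0.885,0.009,0.133,0,0,0.54,1],[0.885,0.009,0.133,0,0,0.54,1],[0.885,0.009,0.133,0,0,0.54,1]]]'
python3 -m pendant '[[[0.885,0.009,0.133,0,0,0.54,1],[0.885,0.009,0.133,0,0,0.54,1],[0.885,0.009,0.133,0,0,0.54,1],[0.885,0.009,0.133,0,0,0.54,1],[0.885,0.009,0.133,0,0,0.54,1],[0.885,0.009,0.133,0,0,0.54,1],[0.885,0.009,0.133,0,0,0.54,1],[0.885,0.009,0.133,0,0,0.54,1]]]'
python3 -m pendant '[[[0.885,0.009,0.133,0,0,0.54,1],[0.885,0.009,0.133,0,0,0.54,1],[0.885,0.009,0.133,0,0,0.54,1],[0.885,0.009,0.133,0,0,0.54,1],[0.885,0.009,0.133,0,0,0.54,1],[0.885,0.009,0.133,0,0,0.54,1],[0.885,0.009,0.133,0,0,0.54,1],[0.885,0.009,0.133,0,0,0.54,1]]]'
python3 -m pendant '[[[0.885,0.009,0.133,0,0,0.54,1],[0.885,0.009,0.133,0,0,0.54,1],[0.885,0.009,0.133,0,0,0.54,1],[0.885,0.009,0.133,0,0,0.54,1],[0.885,0.009,0.133,0,0,0.54,1],[0.885,0.009,0.133,0,0,0.54,1],[0.885,0.009,0.133,0,0,0.54,1],[0.885,0.009,0.133,0,0,0.54,1]]]'
python3 -m pendant '[[[0,0,0,0,0.812,0,1],[0,0,0,0,0.812,0,1],[0,0,0,0,0.812,0,1],[0,0,0,0,0.812,0,1],[0,0,0,0,0.812,0,1],[0,0,0,0,0.812,0,1],[0,0,0,0,0.812,0,1],[0,0,0,0,0.812,0,1]]]'
python3 -m pendant '[[[0,0,0,0,0.812,0,1],[0,0,0,0,0.812,0,1],[0,0,0,0,0.812,0,1],[0,0,0,0,0.812,0,1],[0,0,0,0,0.812,0,1],[0,0,0,0,0.812,0,1],[0,0,0,0,0.812,0,1],[0,0,0,0,0.812,0,1]]]'
python3 -c "
from h import *
go();print(r.get_state()['joints'].round(1))"
```

```text
time_s: 0.9
tcp_pos: [0.3496, 0.5711, 0.2271]
eef_rot: [-180.0, -0.0, -36.8]
contact_force: [0.2, -0.0, -0.5]
gripper_width: 0.0877
gripper_force: 0.0
time_s: 1.7
tcp_pos: [0.4494, 0.4716, 0.2058]
eef_rot: [-180.0, 0.0, -54.0]
contact_force: [0.9, -1.2, -0.1]
gripper_width: 0.0878
gripper_force: 0.0
time_s: 2.5
tcp_pos: [0.5152, 0.3468, 0.1845]
eef_rot: [-180.0, 0.0, -71.3]
contact_force: [-0.1, -0.4, 0.1]
gripper_width: 0.0877
gripper_force: 0.0
time_s: 3.3
tcp_pos: [0.5411, 0.2081, 0.1632]
eef_rot: [-180.0, 0.0, -88.6]
contact_force: [0.7, -0.4, -0.2]
gripper_width: 0.0873
gripper_force: 0.0
time_s: 4.1
tcp_pos: [0.5245, 0.068, 0.142]
eef_rot: [-180.0, 0.0, -105.9]
contact_force: [0.9, -0.6, -0.9]
gripper_width: 0.0875
gripper_force: 0.0
time_s: 4.9
tcp_pos: [0.4671, -0.0609, 0.1207]
eef_rot: [-180.0, 0.0, -123.2]
contact_force: [-0.9, -0.5, 0.7]
gripper_width: 0.0878
gripper_force: 0.0
time_s: 5.7
tcp_pos: [0.4676, -0.0602, 0.1209]
eef_rot: [-180.0, -26.1, -123.1]
contact_force: [0.2, 0.2, 0.0]
gripper_width: 0.0874
gripper_force: 0.0
time_s: 6.5
tcp_pos: [0.4677, -0.0601, 0.1208]
eef_rot: [-180.0, -52.1, -123.1]
contact_force: [-0.3, -0.0, 0.4]
gripper_width: 0.0876
gripper_force: 0.0
at [467.7 -60.1 120.8] [-123.    52.1]
[ 32.   32.8 -26.3  19.7 -80.8 -77.4]
```

```bash
python3 -m pendant '[[[-0.48,0,0.376,0,0,0,1],[-0.48,0,0.376,0,0,0,1],[-0.48,0,0.376,0,0,0,1],[-0.48,0,0.376,0,0,0,1],[-0.48,0,0.376,0,0,0,1],[-0.48,0,0.376,0,0,0,1],[-0.48,0,0.376,0,0,0,1],[-0.48,0,0.376,0,0,0,1]]]'
python3 -m pendant '[[[0,0,0,0,0,0,1],[0,0,0,0,0,0,-1],[0,0,0,0,0,0,-1],[0,0,0,0,0,0,-1],[0,0,0,0,0,0,-1],[0,0,0,0,0,0,-1],[0,0,0,0,0,0,-1],[0,0,0,0,0,0,-1]]]' 30
python3 - <<'E'
from h import *
go();c=vision.capture("scene");cv2.imwrite("pics/p1.png",cv2.resize(c["frame"][140:240,200:340],(700,500),interpolation=cv2.INTER_CUBIC))
E
```

```text
time_s: 7.3
tcp_pos: [0.4678, -0.0597, 0.0223]
eef_rot: [-180.0, -52.0, -123.0]
contact_force: [1.2, 0.1, 0.6]
gripper_width: 0.0876
gripper_force: 0.0
time_s: 8.1
tcp_pos: [0.4679, -0.0596, 0.0235]
eef_rot: [-180.0, -52.0, -123.0]
contact_force: [-0.1, -0.0, 2.4]
gripper_width: 0.0489
gripper_force: 30.0
at [467.9 -59.6  23.5] [-123.   52.]
```

View pics/p1.png

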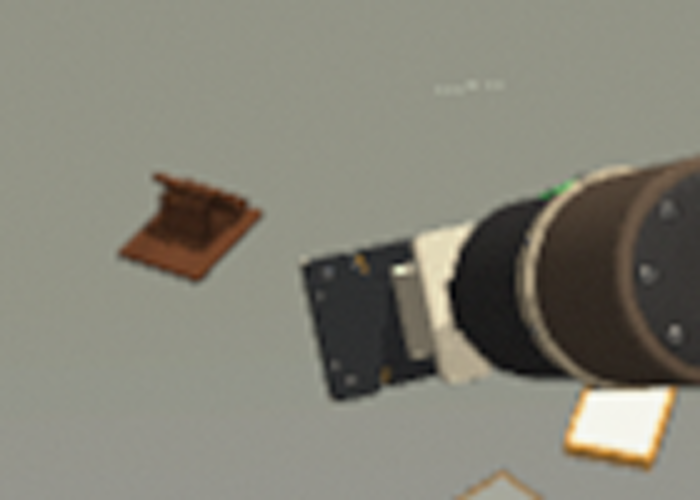

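```bash
cat >> h.py <<'E'
YE=8.3; EC=np.array([490.,-236.,0])
RE=Ro.from_euler('z',YE,degrees=True)
u48=np.array([np.cos(np.radians(48)),0,np.sin(np.radians(48))]); n48=np.array([-u48[2],0,u48[0]])
def easel_pt(a,b): return EC+RE.apply(np.array([-25,0,14])+a*u48+b*n48)   # a along rest from the lip, b out of the rest (mm)
def rel(p,R,m): return R.inv().apply(np.array(m)-np.array(p))  # mirror centre in tool axes, mm
def tcp_for(m,R,off): return np.array(m)-R.apply(off)
E
cat > d.py <<'E'
import sys
from h import *
# after a lac-down pick: args mirror xy, pick tcp xyz, pick yaw, tilt
mx,my,px,py,pz,yw,t=map(float,sys.argv[1:8])
off=rel([px,py,pz],tool(yw,t),[mx,my,5]); off[1]=0; print('off',off.round(1))
te=t-132; R=tool(YE,te)
hov=tcp_for(easel_pt(35+2,4.5+60),R,off); fin=tcp_for(easel_pt(35+2,4.5+1),R,off)
print('hover',hov.round(1),'final',fin.round(1),'tilt',te)
mid=(YE+yw)/2
L=[px,py,180.]
go((L,yw,t,8),(L,mid,(t+te)/2),(hov+[0,0,80],YE,te),(hov,YE,te,8),(fin,YE,te,8))
E
python3 d.py 456.3 -76.9 467.9 -59.6 23.5 -123 52
```

```text
off [-1.8  0.  27.8]
hover [ 469.7 -239.    87.8] final [ 513.1 -232.6   48.3] tilt -80.0
at [467.9 -59.6  23.5] [-123.   52.]
(8, [0.77, 0.0, -0.602, -0.001, 0.001, 0.0])
(18, [-0.0, -0.0, -0.0, 0.312, -0.81, -0.907])
(16, [0.274, 0.508, -0.128, -0.789, -0.911, -0.736])
(8, [0.492, -0.0, 0.087, 0.0, 0.0, 0.0])
(8, [0.291, 0.0, -0.227, 0.0, 0.0, 0.0])
```

```bash
sed -i 's|(t+te)/2)|(t+te)/2,24)|; s|,YE,te),(hov,|,YE,te,24),(hov,|' d.py
python3 -m pendant '[[[0.77,0,-0.602,0,0,0,-1],[0.77,0,-0.602,0,0,0,-1],[0.77,0,-0.602,0,0,0,-1],[0.77,0,-0.602,0,0,0,-1],[0.77,0,-0.602,0,0,0,-1],[0.77,0,-0.602,0,0,0,-1],[0.77,0,-0.602,0,0,0,-1],[0.77,0,-0.602,0,0,0,-1]]]'
python3 d.py 456.3 -76.9 467.9 -59.6 23.5 -123 52
```

```text
time_s: 8.95
tcp_pos: [0.4676, -0.0597, 0.1803]
eef_rot: [180.0, -52.0, -123.0]
contact_force: [0.3, 0.2, -1.8]
gripper_width: 0.049
gripper_force: 30.0
off [-1.8  0.  27.8]
hover [ 469.7 -239.    87.8] final [ 513.1 -232.6   48.3] tilt -80.0
at [467.6 -59.7 180.3] [-123.   52.]
(8, [-0.003, -0.001, 0.0, -0.0, 0.001, 0.001])
(24, [-0.0, -0.0, -0.0, 0.234, -0.607, -0.68])
(24, [0.179, 0.341, -0.084, -0.526, -0.607, -0.491])
(8, [0.492, -0.0, 0.087, 0.0, 0.0, 0.0])
(8, [0.291, 0.0, -0.227, 0.0, 0.0, 0.0])
```

```bash
python3 -m pendant '[[[0,0,0,0.234,-0.607,-0.68,-1],[0,0,0,0.234,-0.607,-0.68,-1],[0,0,0,0.234,-0.607,-0.68,-1],[0,0,0,0.234,-0.607,-0.68,-1],[0,0,0,0.234,-0.607,-0.68,-1],[0,0,0,0.234,-0.607,-0.68,-1],[0,0,0,0.234,-0.607,-0.68,-1],[0,0,0,0.234,-0.607,-0.68,-1]]]'
python3 -m pendant '[[[0,0,0,0.234,-0.607,-0.68,-1],[0,0,0,0.234,-0.607,-0.68,-1],[0,0,0,0.234,-0.607,-0.68,-1],[0,0,0,0.234,-0.607,-0.68,-1],[0,0,0,0.234,-0.607,-0.68,-1],[0,0,0,0.234,-0.607,-0.68,-1],[0,0,0,0.234,-0.607,-0.68,-1],[0,0,0,0.234,-0.607,-0.68,-1]]]'
python3 -m pendant '[[[0,0,0,0.234,-0.607,-0.68,-1],[0,0,0,0.234,-0.607,-0.68,-1],[0,0,0,0.234,-0.607,-0.68,-1],[0,0,0,0.234,-0.607,-0.68,-1],[0,0,0,0.234,-0.607,-0.68,-1],[0,0,0,0.234,-0.607,-0.68,-1],[0,0,0,0.234,-0.607,-0.68,-1],[0,0,0,0.234,-0.607,-0.68,-1]]]'
python3 -m pendant '[[[0.179,0.341,-0.084,-0.526,-0.607,-0.491,-1],[0.179,0.341,-0.084,-0.526,-0.607,-0.491,-1],[0.179,0.341,-0.084,-0.526,-0.607,-0.491,-1],[0.179,0.341,-0.084,-0.526,-0.607,-0.491,-1],[0.179,0.341,-0.084,-0.526,-0.607,-0.491,-1],[0.179,0.341,-0.084,-0.526,-0.607,-0.491,-1],[0.179,0.341,-0.084,-0.526,-0.607,-0.491,-1],[0.179,0.341,-0.084,-0.526,-0.607,-0.491,-1]]]'
python3 -m pendant '[[[0.179,0.341,-0.084,-0.526,-0.607,-0.491,-1],[0.179,0.341,-0.084,-0.526,-0.607,-0.491,-1],[0.179,0.341,-0.084,-0.526,-0.607,-0.491,-1],[0.179,0.341,-0.084,-0.526,-0.607,-0.491,-1],[0.179,0.341,-0.084,-0.526,-0.607,-0.491,-1],[0.179,0.341,-0.084,-0.526,-0.607,-0.491,-1],[0.179,0.341,-0.084,-0.526,-0.607,-0.491,-1],[0.179,0.341,-0.084,-0.526,-0.607,-0.491,-1]]]'
python3 -m pendant '[[[0.179,0.341,-0.084,-0.526,-0.607,-0.491,-1],[0.179,0.341,-0.084,-0.526,-0.607,-0.491,-1],[0.179,0.341,-0.084,-0.526,-0.607,-0.491,-1],[0.179,0.341,-0.084,-0.526,-0.607,-0.491,-1],[0.179,0.341,-0.084,-0.526,-0.607,-0.491,-1],[0.179,0.341,-0.084,-0.526,-0.607,-0.491,-1],[0.179,0.341,-0.084,-0.526,-0.607,-0.491,-1],[0.179,0.341,-0.084,-0.526,-0.607,-0.491,-1]]]'
python3 - <<'E'
from h import *
go();print(r.get_state()['joints'].round(1))
c=vision.capture("scene");cv2.imwrite("pics/p2.png",cv2.resize(c["frame"][60:260,140:420],(700,500),interpolation=cv2.INTER_CUBIC))
E
```

```text
time_s: 9.75
tcp_pos: [0.4675, -0.0597, 0.1796]
eef_rot: [169.8, -30.1, -96.5]
contact_force: [0.3, 0.0, -0.5]
gripper_width: 0.0486
gripper_force: 30.0
time_s: 10.55
tcp_pos: [0.4674, -0.0597, 0.1796]
eef_rot: [171.2, -7.1, -77.3]
contact_force: [0.4, -0.1, -1.0]
gripper_width: 0.049
gripper_force: 30.0
time_s: 11.35
tcp_pos: [0.4675, -0.0596, 0.1797]
eef_rot: [-179.9, 14.1, -57.2]
contact_force: [-0.3, 0.0, -1.8]
gripper_width: 0.0489
gripper_force: 30.0
time_s: 12.15
tcp_pos: [0.448, -0.1194, 0.185]
eef_rot: [169.2, 35.0, -42.2]
contact_force: [0.5, 0.1, -0.7]
gripper_width: 0.0487
gripper_force: 30.0
time_s: 12.95
tcp_pos: [0.4503, -0.182, 0.183]
eef_rot: [163.5, 57.7, -26.9]
contact_force: [0.5, -0.4, 0.0]
gripper_width: 0.0487
gripper_force: 30.0
time_s: 13.75
tcp_pos: [0.4699, -0.2393, 0.1667]
eef_rot: [-179.5, 80.1, 8.9]
contact_force: [0.5, 0.7, -1.4]
gripper_width: 0.0487
gripper_force: 30.0
at [ 469.9 -239.3  166.7] [  8.4 -80.1]
[ 1.000e-01  5.380e+01  5.300e+00  9.600e+00 -1.211e+02  9.650e+01]
```

View pics/p2.png

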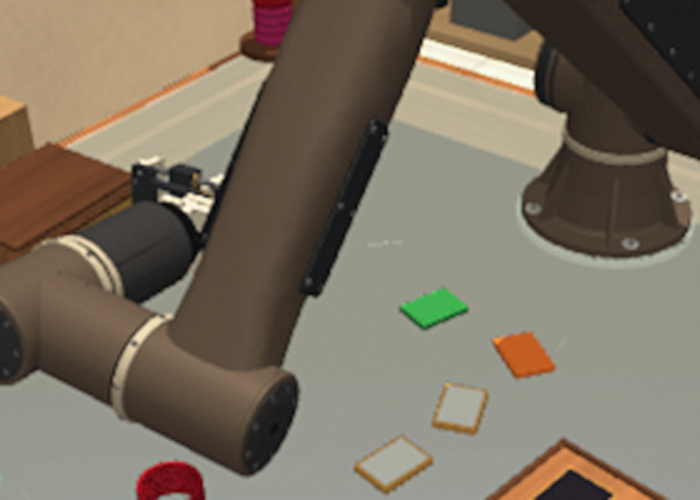

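Run:
```python
from h import *
t=vision.capture("top");s=vision.capture("scene")
P=cloud(s);
for (x,y) in((245,465),(200,440),(150,420),(280,420),(60,385),(10,370),(30,330),(230,380),(130,400)):
    print((x,y),P[60+int(y/2.5),140+int(x/2.5)].round(3))
A=(P[60:260,140:230]).reshape(-1,3); 
Q=P.reshape(-1,3); q=Q[(Q[:,0]>.55)&(Q[:,0]<.9)&(Q[:,1]>-.35)&(Q[:,1]<.05)&(Q[:,2]>.055)]
for y in np.arange(-.34,.05,.03):
    print('y%.2f'%y,[('%d'%(1000*k[:,2].min()) if len(k:=q[(abs(q[:,1]-y)<.015)&(abs(q[:,0]-x)<.015)])else '-') for x in np.arange(.56,.9,.03)])
cv2.imwrite("pics/p3.png",cv2.resize(t["frame"][110:310,200:480],(700,500),interpolation=cv2.INTER_CUBIC))
```

```text
(245, 465) [0.822 0.072 0.185]
(200, 440) [0.835 0.035 0.202]
(150, 420) [ 0.846 -0.011  0.208]
(280, 420) [0.774 0.071 0.2  ]
(60, 385) [ 0.711 -0.323 -0.002]
(10, 370) [ 0.878 -0.148  0.216]
(30, 330) [ 0.856 -0.137  0.252]
(230, 380) [0.8   0.042 0.247]
(130, 400) [ 0.846 -0.032  0.219]
y-0.34 ['-', '-', '-', '-', '-', '-', '-', '-', '-', '-', '-', '-']
y-0.31 ['170', '-', '-', '-', '-', '-', '-', '-', '-', '-', '-', '-']
y-0.28 ['177', '-', '-', '-', '-', '-', '-', '-', '-', '-', '-', '-']
y-0.25 ['195', '220', '-', '232', '-', '-', '-', '-', '-', '-', '-', '-']
y-0.22 ['198', '217', '221', '235', '238', '245', '250', '251', '260', '267', '267', '200']
y-0.19 ['-', '170', '150', '160', '229', '241', '248', '260', '264', '270', '245', '186']
y-0.16 ['-', '223', '189', '167', '168', '169', '197', '230', '258', '255', '191', '188']
y-0.13 ['-', '-', '-', '-', '-', '-', '-', '230', '256', '243', '191', '204']
y-0.10 ['-', '-', '-', '-', '-', '-', '-', '247', '255', '188', '190', '-']
y-0.07 ['-', '-', '-', '-', '-', '-', '-', '247', '252', '187', '194', '-']
y-0.04 ['505', '485', '453', '393', '351', '312', '303', '248', '251', '169', '187', '-']
y-0.01 ['517', '492', '460', '426', '390', '351', '311', '271', '244', '176', '200', '-']
y0.02 ['512', '482', '450', '419', '379', '343', '298', '257', '238', '174', '-', '-']
y0.05 ['411', '391', '345', '359', '265', '240', '224', '240', '235', '173', '-', '-']
```

View pics/p3.png

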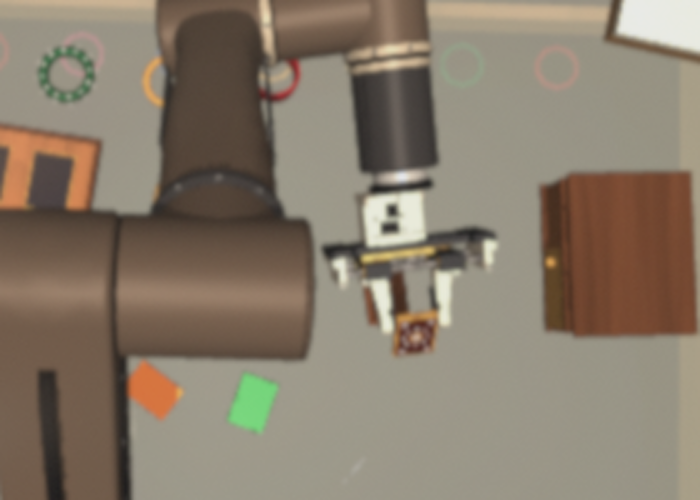

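```bash
cat > e.py <<'E'
from h import *
import sys
te=float(sys.argv[1]); off=np.array([-1.8,0,27.8]); s=48+80+te if False else 180-(52-te)  # slope of the mirror
s=np.radians(s); u=np.array([np.cos(s),0,np.sin(s)]); n=np.array([-u[2],0,u[0]])
R=tool(YE,te); P=lambda a,b: tcp_for(EC+RE.apply(np.array([-25,0,14])+a*u+b*n),R,off)
hov,fin=P(37,5.5+45),P(37,5.5); print(np.degrees(s),hov.round(1),fin.round(1))
go((hov,YE,te,8),(fin,YE,te,8))
E
python3 e.py -72
```

```text
56.0 [ 471.  -238.8   79.8] [ 507.9 -233.4   54.6]
at [ 469.4 -238.7  166. ] [  8.3 -80.1]
(8, [0.527, 0.002, 0.116, 0.0, 0.252, 0.0])
(8, [0.222, 0.0, -0.173, 0.0, 0.0, 0.0])
```

```bash
python3 -m pendant '[[[0.527,0.002,0.116,0,0.252,0,-1],[0.527,0.002,0.116,0,0.252,0,-1],[0.527,0.002,0.116,0,0.252,0,-1],[0.527,0.002,0.116,0,0.252,0,-1],[0.527,0.002,0.116,0,0.252,0,-1],[0.527,0.002,0.116,0,0.252,0,-1],[0.527,0.002,0.116,0,0.252,0,-1],[0.527,0.002,0.116,0,0.252,0,-1]]]'
python3 - <<'E'
from h import *
go(); s=vision.capture("scene"); t=vision.capture("top")
for c in(s,t):
  Q=cloud(c).reshape(-1,3); q=Q[(Q[:,2]>.055)]
  for y in np.arange(-.25,.09,.04):
    print('y%.2f'%y,[('%d/%d'%(1000*k[:,2].min(),1000*k[:,2].max()) if len(k:=q[(abs(q[:,1]-y)<.02)&(abs(q[:,0]-x)<.01)])else '-') for x in np.arange(.70,.93,.02)])
Q=cloud(np.load("top0.npz")).reshape(-1,3);q=Q[(Q[:,2]>.03)&(abs(Q[:,1]+.09)<.06)&(Q[:,0]>.7)&(Q[:,0]<.87)];print(q.min(0),q.max(0))
cv2.imwrite("pics/p4.png",cv2.resize(s["frame"][120:280,120:344],(700,500),interpolation=cv2.INTER_CUBIC))
E
```

```text
time_s: 14.7
tcp_pos: [0.4716, -0.2391, 0.0802]
eef_rot: [180.0, 71.8, 8.3]
contact_force: [-0.7, 0.1, -0.9]
gripper_width: 0.0482
gripper_force: 30.0
at [ 471.6 -239.1   80.2] [  8.3 -71.8]
y-0.25 ['-', '-', '-', '212/212', '-', '-', '-', '-', '-', '-', '-', '-']
y-0.21 ['196/205', '205/214', '213/224', '212/227', '222/235', '231/241', '239/248', '243/252', '203/252', '165/217', '-', '-']
y-0.17 ['134/204', '152/211', '176/223', '197/227', '219/234', '229/242', '227/249', '164/254', '166/253', '165/208', '-', '-']
y-0.13 ['-', '-', '-', '214/218', '220/230', '226/233', '215/233', '160/244', '174/240', '176/183', '-', '-']
y-0.09 ['-', '-', '-', '212/217', '218/228', '219/231', '206/228', '158/218', '-', '-', '-', '-']
y-0.05 ['298/363', '273/327', '276/301', '217/275', '219/251', '217/230', '144/225', '148/212', '-', '-', '-', '-']
y-0.01 ['338/381', '315/352', '286/324', '256/297', '225/264', '210/235', '150/219', '151/201', '-', '-', '-', '-']
y0.03 ['219/376', '207/349', '193/318', '211/288', '214/258', '203/229', '138/215', '155/191', '-', '-', '-', '-']
y0.07 ['250/318', '259/2
[... 484 characters left out ...]
 '217/235', '225/237', '218/236', '200/244', '203/235', '-', '-', '-']
y-0.09 ['-', '-', '177/191', '170/223', '217/231', '222/235', '209/230', '196/215', '-', '-', '-', '-']
y-0.05 ['293/365', '267/332', '166/308', '200/276', '163/248', '167/232', '206/228', '192/208', '-', '-', '-', '-']
y-0.01 ['339/380', '311/354', '286/323', '256/293', '231/265', '214/232', '193/219', '191/201', '-', '-', '-', '-']
y0.03 ['317/375', '292/350', '196/316', '221/288', '215/257', '207/224', '189/215', '-', '-', '-', '-', '-']
y0.07 ['264/320', '260/288', '170/209', '194/218', '211/220', '206/221', '188/207', '-', '-', '-', '-', '-']
[ 0.75056302 -0.10625045  0.03027899] [ 0.81397641 -0.04259946  0.05249721]
```

View pics/p4.png

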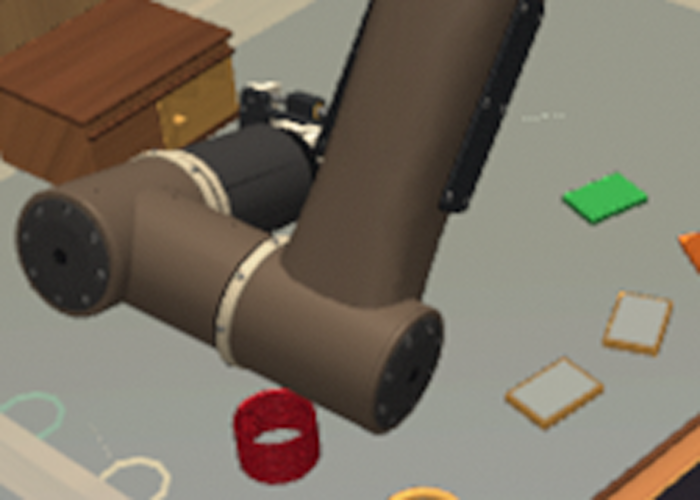

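Wrist clearance is good: its lowest point is about 118 mm, and the ruby stack is 45–50 mm high. Setting the mirror on the easel.

```bash
python3 -m pendant '[[[0.222,0,-0.173,0,0,0,-1],[0.222,0,-0.173,0,0,0,-1],[0.222,0,-0.173,0,0,0,-1],[0.222,0,-0.173,0,0,0,-1],[0.222,0,-0.173,0,0,0,-1],[0.222,0,-0.173,0,0,0,-1],[0.222,0,-0.173,0,0,0,-1],[0,0,0,0,0,0,-1]]]'
python3 - <<'E'
from h import *
go(); t=vision.capture("top");s=vision.capture("scene")
a=cv2.resize(t["frame"][200:260,325:385],(400,400),interpolation=cv2.INTER_CUBIC);b=cv2.resize(s["frame"][150:210,210:270],(400,400),interpolation=cv2.INTER_CUBIC)
cv2.imwrite("pics/p5.png",np.hstack([a,b]))
E
```

```text
time_s: 15.6
tcp_pos: [0.5043, -0.2342, 0.0584]
eef_rot: [-180.0, 71.9, 8.4]
contact_force: [0.1, -0.5, -0.7]
gripper_width: 0.0485
gripper_force: 30.0
at [ 504.3 -234.2   58.4] [  8.3 -71.9]
```

View pics/p5.png

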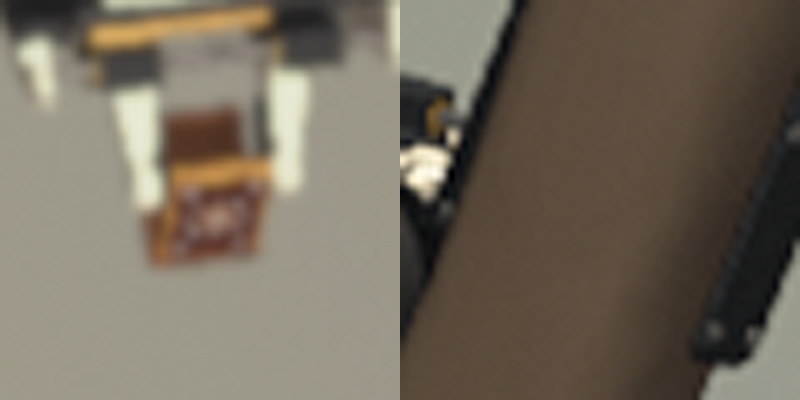

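```bash
python3 -m pendant '[[[0.11,0,-0.086,0,0,0,-1],[0.11,0,-0.086,0,0,0,-1],[0,0,0,0,0,0,-1],[0.05,0,0,0,0,0,-1],[0,0,0,0,0,0,0.3],[0,0,0,0,0,0,0.3],[0,0,0,0,0,0,0.3],[0,0,0,0,0,0,0.3]]]'
python3 -c "
from h import *
go()"
```

```text
time_s: 16.5
tcp_pos: [0.5088, -0.2337, 0.0552]
eef_rot: [-180.0, 71.9, 8.3]
contact_force: [0.5, -0.2, 0.6]
gripper_width: 0.057
gripper_force: 0.0
at [ 508.8 -233.7   55.2] [  8.3 -71.9]
```

```bash
python3 -m pendant '[[[0,0,0,0,0,0,0.4],[0,0,-0.3,0,0,0,0.4],[0,0,-0.6,0,0,0,0.5],[0,0,-0.8,0,0,0,0.5],[0,0,-0.8,0,0,0,0.6],[0,0,-0.8,0,0,0,0.8],[0,0,-0.8,0,0,0,1],[0,0,-0.5,0,0,0,1]]]'
python3 - <<'E'
from h import *
R=tool(YE,24); R1=tool(YE,-20)
c=easel_pt(38,4.5+3)   # grasp point 38 along the mirror
T=c-R.apply([0,0,20]); print(T)
go(((T+[60,0,130]),YE,-20,16),(T+[-30,-5,70],YE,24,16),(T,YE,24,8))
t=vision.capture("top");cv2.imwrite("pics/p6.png",cv2.resize(t["frame"][195:265,320:390],(600,600),interpolation=cv2.INTER_CUBIC))
E
```

```text
time_s: 17.3
tcp_pos: [0.5965, -0.2208, 0.084]
eef_rot: [179.9, 71.8, 8.3]
contact_force: [-0.1, -0.1, -0.3]
gripper_width: 0.086
gripper_force: 0.0
[ 476.85775571 -237.9172461    65.52889207]
at [ 596.5 -220.8   84. ] [  8.4 -71.8]
(16, [-0.4, 0.026, -0.097, 0.001, 0.81, 0.0])
(16, [-0.29, -0.025, 0.189, 0.0, 0.687, -0.0])
(8, [-0.004, -0.004, 0.477, 0.0, 0.0, 0.0])
```

View pics/p6.png

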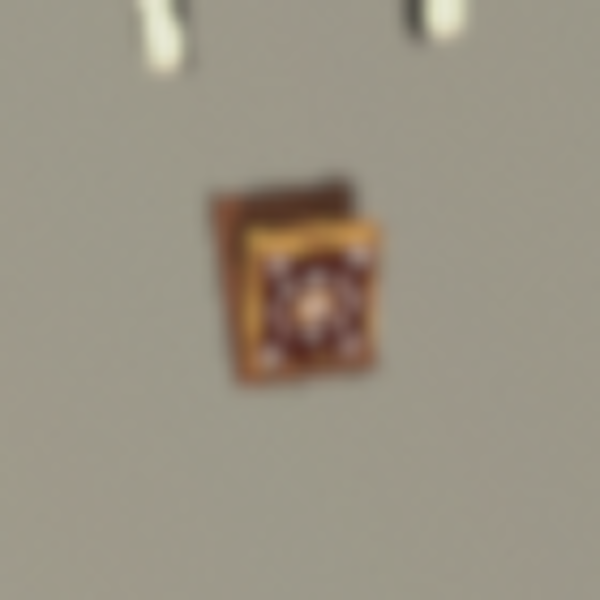

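```bash
python3 -m pendant '[[[-0.4,0.026,-0.097,0,0.81,0,1],[-0.4,0.026,-0.097,0,0.81,0,1],[-0.4,0.026,-0.097,0,0.81,0,1],[-0.4,0.026,-0.097,0,0.81,0,1],[-0.4,0.026,-0.097,0,0.81,0,1],[-0.4,0.026,-0.097,0,0.81,0,1],[-0.4,0.026,-0.097,0,0.81,0,1],[-0.4,0.026,-0.097,0,0.81,0,1]]]'
python3 -m pendant '[[[-0.4,0.026,-0.097,0,0.81,0,1],[-0.4,0.026,-0.097,0,0.81,0,1],[-0.4,0.026,-0.097,0,0.81,0,1],[-0.4,0.026,-0.097,0,0.81,0,1],[-0.4,0.026,-0.097,0,0.81,0,1],[-0.4,0.026,-0.097,0,0.81,0,1],[-0.4,0.026,-0.097,0,0.81,0,1],[-0.4,0.026,-0.097,0,0.81,0,1]]]'
python3 -m pendant '[[[-0.29,-0.025,0.189,0,0.687,0,1],[-0.29,-0.025,0.189,0,0.687,0,1],[-0.29,-0.025,0.189,0,0.687,0,1],[-0.29,-0.025,0.189,0,0.687,0,1],[-0.29,-0.025,0.189,0,0.687,0,1],[-0.29,-0.025,0.189,0,0.687,0,1],[-0.29,-0.025,0.189,0,0.687,0,1],[-0.29,-0.025,0.189,0,0.687,0,1]]]'
python3 -m pendant '[[[-0.29,-0.025,0.189,0,0.687,0,1],[-0.29,-0.025,0.189,0,0.687,0,1],[-0.29,-0.025,0.189,0,0.687,0,1],[-0.29,-0.025,0.189,0,0.687,0,1],[-0.29,-0.025,0.189,0,0.687,0,1],[-0.29,-0.025,0.189,0,0.687,0,1],[-0.29,-0.025,0.189,0,0.687,0,1],[-0.29,-0.025,0.189,0,0.687,0,1]]]'
python3 - <<'E'
from h import *
T=np.array([476.9,-237.9,65.5]);go((T,YE,24,8))
t=vision.capture("top")
px=np.array([[250,232],[380,220],[378,372],[245,382]])*70/600+[320,195]-.5
t0=t
for z,i in((.072,[0,1]),(.020,[2,3])): print(ray(t,px[i],z).round(4).tolist())
print([easel_pt(70,9).round(1),easel_pt(0,9).round(1)])
E
```

```text
time_s: 18.15
tcp_pos: [0.5782, -0.2277, 0.1469]
eef_rot: [180.0, 45.8, 8.3]
contact_force: [-0.0, -0.7, -0.6]
gripper_width: 0.0876
gripper_force: 0.0
time_s: 18.95
tcp_pos: [0.5356, -0.2381, 0.1958]
eef_rot: [180.0, 19.9, 8.3]
contact_force: [-0.2, -0.4, 0.1]
gripper_width: 0.0876
gripper_force: 0.0
time_s: 19.75
tcp_pos: [0.4846, -0.2415, 0.1743]
eef_rot: [180.0, -2.1, 8.3]
contact_force: [0.9, -0.6, -0.3]
gripper_width: 0.0876
gripper_force: 0.0
time_s: 20.55
tcp_pos: [0.4452, -0.2431, 0.1355]
eef_rot: [180.0, -24.1, 8.4]
contact_force: [-0.6, 0.3, -0.1]
gripper_width: 0.0876
gripper_force: 0.0
at [ 445.2 -243.1  135.5] [ 8.3 24.1]
(8, [0.005, -0.004, 0.481, 0.0, -0.002, 0.002])
[[0.5072, -0.2061, 0.072], [0.5132, -0.2551, 0.072]]
[[0.4549, -0.2665, 0.02], [0.4495, -0.2144, 0.02]]
[array([ 505. , -233.8,   72. ]), array([ 458.6, -240.6,   20. ])]
```

```bash
python3 -m pendant '[[[0,0,0.48,0,0,0,1],[0,0,0.48,0,0,0,1],[0,0,0.48,0,0,0,1],[0,0,0.48,0,0,0,1],[0,0,0.48,0,0,0,1],[0,0,0.48,0,0,0,1],[0,0,0.48,0,0,0,1],[0,0,0.48,0,0,0,1]]]'
python3 -m pendant '[[[0,0,0,0,0,0,1],[0,0,0,0,0,0,-1],[0,0,0,0,0,0,-1],[0,0,0,0,0,0,-1],[0,0,0,0,0,0,-1],[0,0,0,0,0,0,-1],[0,0,0,0,0,0,-1],[0,0,0,0,0,0,-1]]]' 30
cat > f.py <<'E'
# plan from the grip on the easel to a pad; arg: pad no.
from h import *
import sys
PADS=np.array([[531.5,239.2],[543.4,328],[630.1,225.5],[642.4,314.2]]);YT=-7.7
p,R=now();p=p*1000;yaw,t=yt(R);off=rel(p,R,easel_pt(35,4.5)); print('off',off.round(1))
k=int(sys.argv[1]); R2=tool(YT,t-48)
fin=tcp_for([*PADS[k],8+4.5+1],R2,off); hov=fin+[0,0,90]
up=tcp_for(easel_pt(37,4.5+90),R,off); lift=up+[0,0,60]
print('fin',fin.round(1),t-48)
go((up,YE,t,8),(lift,YE,t,8),(hov+[0,0,50],YT,t-48,40),(hov,YT,t-48,8),(fin,YT,t-48,8))
E
python3 f.py 0
```

```text
time_s: 21.4
tcp_pos: [0.4768, -0.2386, 0.0642]
eef_rot: [-180.0, -23.9, 8.3]
contact_force: [-0.0, -0.4, 0.3]
gripper_width: 0.0873
gripper_force: 0.0
time_s: 22.2
tcp_pos: [0.4766, -0.2387, 0.0654]
eef_rot: [180.0, -23.9, 8.3]
contact_force: [-2.2, 1.5, 3.2]
gripper_width: 0.0491
gripper_force: 30.0
off [-1.1 -0.7 24. ]
fin [542.1 237.   34.9] -24.05932327142212
at [ 476.6 -238.7   65.4] [ 8.3 23.9]
(8, [-0.218, -0.0, -0.519, -0.0, -0.0, 0.001])
(8, [0.152, 0.0, -0.343, 0.0, 0.0, 0.0])
(40, [0.173, -0.606, 0.03, 0.0, -0.298, 0.103])
(8, [0.127, -0.0, 0.285, 0.0, 0.0, 0.0])
(8, [0.229, -0.0, 0.514, 0.0, 0.0, 0.0])
```

```bash
sed -i "s/; print('off'/;off[1]=0; print('off'/" f.py
python3 -m pendant '[[[-0.218,0,-0.519,0,0,0,-1],[-0.218,0,-0.519,0,0,0,-1],[-0.218,0,-0.519,0,0,0,-1],[-0.218,0,-0.519,0,0,0,-1],[-0.218,0,-0.519,0,0,0,-1],[-0.218,0,-0.519,0,0,0,-1],[-0.218,0,-0.519,0,0,0,-1],[-0.218,0,-0.519,0,0,0,-1]]]'
python3 -m pendant '[[[0.152,0,-0.343,0,0,0,-1],[0.152,0,-0.343,0,0,0,-1],[0.152,0,-0.343,0,0,0,-1],[0.152,0,-0.343,0,0,0,-1],[0.152,0,-0.343,0,0,0,-1],[0.152,0,-0.343,0,0,0,-1],[0.152,0,-0.343,0,0,0,-1],[0.152,0,-0.343,0,0,0,-1]]]'
python3 -m pendant '[[[0.173,-0.606,0.03,0,-0.298,0.103,-1],[0.173,-0.606,0.03,0,-0.298,0.103,-1],[0.173,-0.606,0.03,0,-0.298,0.103,-1],[0.173,-0.606,0.03,0,-0.298,0.103,-1],[0.173,-0.606,0.03,0,-0.298,0.103,-1],[0.173,-0.606,0.03,0,-0.298,0.103,-1],[0.173,-0.606,0.03,0,-0.298,0.103,-1],[0.173,-0.606,0.03,0,-0.298,0.103,-1]]]'
python3 -m pendant '[[[0.173,-0.606,0.03,0,-0.298,0.103,-1],[0.173,-0.606,0.03,0,-0.298,0.103,-1],[0.173,-0.606,0.03,0,-0.298,0.103,-1],[0.173,-0.606,0.03,0,-0.298,0.103,-1],[0.173,-0.606,0.03,0,-0.298,0.103,-1],[0.173,-0.606,0.03,0,-0.298,0.103,-1],[0.173,-0.606,0.03,0,-0.298,0.103,-1],[0.173,-0.606,0.03,0,-0.298,0.103,-1]]]'
python3 -m pendant '[[[0.173,-0.606,0.03,0,-0.298,0.103,-1],[0.173,-0.606,0.03,0,-0.298,0.103,-1],[0.173,-0.606,0.03,0,-0.298,0.103,-1],[0.173,-0.606,0.03,0,-0.298,0.103,-1],[0.173,-0.606,0.03,0,-0.298,0.103,-1],[0.173,-0.606,0.03,0,-0.298,0.103,-1],[0.173,-0.606,0.03,0,-0.298,0.103,-1],[0.173,-0.606,0.03,0,-0.298,0.103,-1]]]'
python3 -m pendant '[[[0.173,-0.606,0.03,0,-0.298,0.103,-1],[0.173,-0.606,0.03,0,-0.298,0.103,-1],[0.173,-0.606,0.03,0,-0.298,0.103,-1],[0.173,-0.606,0.03,0,-0.298,0.103,-1],[0.173,-0.606,0.03,0,-0.298,0.103,-1],[0.173,-0.606,0.03,0,-0.298,0.103,-1],[0.173,-0.606,0.03,0,-0.298,0.103,-1],[0.173,-0.606,0.03,0,-0.298,0.103,-1]]]'
python3 -m pendant '[[[0.173,-0.606,0.03,0,-0.298,0.103,-1],[0.173,-0.606,0.03,0,-0.298,0.103,-1],[0.173,-0.606,0.03,0,-0.298,0.103,-1],[0.173,-0.606,0.03,0,-0.298,0.103,-1],[0.173,-0.606,0.03,0,-0.298,0.103,-1],[0.173,-0.606,0.03,0,-0.298,0.103,-1],[0.173,-0.606,0.03,0,-0.298,0.103,-1],[0.173,-0.606,0.03,0,-0.298,0.103,-1]]]'
python3 - <<'E'
from h import *
f=np.array([542.2,237.7,34.9]);go((f+[0,0,90],-7.7,-24,8),(f,-7.7,-24,8)); print(r.get_state()["joints"].round(0))
E
```

```text
time_s: 23.0
tcp_pos: [0.4109, -0.2483, 0.1276]
eef_rot: [180.0, -23.9, 8.3]
contact_force: [-0.3, 0.6, -0.6]
gripper_width: 0.0489
gripper_force: 30.0
time_s: 23.8
tcp_pos: [0.4117, -0.2482, 0.1875]
eef_rot: [-180.0, -23.9, 8.3]
contact_force: [-0.3, -0.0, -1.8]
gripper_width: 0.0494
gripper_force: 30.0
time_s: 24.6
tcp_pos: [0.4273, -0.1482, 0.193]
eef_rot: [-178.9, -14.3, 4.9]
contact_force: [0.6, -0.9, -0.6]
gripper_width: 0.0497
gripper_force: 30.0
time_s: 25.4
tcp_pos: [0.449, -0.0495, 0.1954]
eef_rot: [-178.4, -4.7, 1.8]
contact_force: [1.2, -0.5, -1.0]
gripper_width: 0.0493
gripper_force: 30.0
time_s: 26.2
tcp_pos: [0.4759, 0.0482, 0.1932]
eef_rot: [-178.4, 5.0, -1.2]
contact_force: [0.4, -0.3, -1.6]
gripper_width: 0.0493
gripper_force: 30.0
time_s: 27.0
tcp_pos: [0.5072, 0.1439, 0.1865]
eef_rot: [-178.9, 14.6, -4.3]
contact_force: [-0.4, -0.4, -0.2]
gripper_width: 0.0496
gripper_force: 30.0
time_s: 27.8
tcp_pos: [0.5417, 0.238, 0.1739]
eef_rot: [179.9, 24.2, -7.7]
contact_force: [0.0, 0.3, -1.1]
gripper_width: 0.0493
gripper_force: 30.0
at [541.7 238.  173.9] [ -7.7 -24.2]
(8, [0.128, 0.001, 0.278, 0.001, 0.006, -0.001])
(8, [0.229, -0.0, 0.514, 0.0, 0.0, 0.0])
[ 33.  29.   6. -15. -86.  53.]
```

```bash
python3 -m pendant '[[[0.128,0,0.278,0,0,0,-1],[0.128,0,0.278,0,0,0,-1],[0.128,0,0.278,0,0,0,-1],[0.128,0,0.278,0,0,0,-1],[0.128,0,0.278,0,0,0,-1],[0.128,0,0.278,0,0,0,-1],[0.128,0,0.278,0,0,0,-1],[0.128,0,0.278,0,0,0,-1]]]'
python3 -m pendant '[[[0.229,0,0.514,0,0,0,-1],[0.229,0,0.514,0,0,0,-1],[0.229,0,0.514,0,0,0,-1],[0.229,0,0.514,0,0,0,-1],[0.229,0,0.514,0,0,0,-1],[0.229,0,0.514,0,0,0,-1],[0.229,0,0.514,0,0,0,-1],[0.18,0,0.42,0,0,0,-1]]]'
python3 -m pendant '[[[0,0,0,0,0,0,-1],[0,0,0,0,0,0,-1],[0,0,0,0,0,0,-1],[0.02,0,0.04,0,0,0,-1],[0,0,0,0,0,0,-1],[0,0,0,0,0,0,-1],[0,0,0,0,0,0,-1],[0,0,0,0,0,0,-1]]]'
python3 -c "
from h import *
go()"
```

```text
time_s: 28.6
tcp_pos: [0.5419, 0.2369, 0.1249]
eef_rot: [180.0, 24.1, -7.7]
contact_force: [-0.5, -0.3, -0.9]
gripper_width: 0.0491
gripper_force: 30.0
time_s: 29.4
tcp_pos: [0.5415, 0.2368, 0.0362]
eef_rot: [180.0, 24.1, -7.7]
contact_force: [-0.2, 0.8, 0.4]
gripper_width: 0.0496
gripper_force: 30.0
time_s: 30.2
tcp_pos: [0.5417, 0.2369, 0.0366]
eef_rot: [180.0, 24.1, -7.7]
contact_force: [0.1, 0.6, -0.5]
gripper_width: 0.0497
gripper_force: 30.0
at [541.7 236.9  36.6] [ -7.7 -24.1]
```

```bash
python3 -m pendant '[[[0.01,0,0.035,0,0,0,-1],[0.01,0,0.035,0,0,0,-1],[0,0,0,0,0,0,-1],[0,0,0,0,0,0,0.3],[0,0,0,0,0,0,0.3],[0,0,0,0,0,0,0.34],[0,0,0,0,0,0,0.34],[0,0,0,0,0,0,0.34]]]'
python3 -m pendant '[[[-0.05,0,-0.1,0,0,0,0.34],[-0.229,0,-0.514,0,0,0,0.34],[-0.229,0,-0.514,0,0,0,0.34],[-0.4,0,-0.9,0,0,0,0.34],[-0.4,0,-0.9,0,0,0,0.34],[-0.4,0,-0.9,0,0,0,1],[-0.4,0,-0.9,0,0,0,1],[-0.4,0,-0.9,0,0,0,1]]]'
python3 -m pendant '[[[-0.9,0.9,0,0,0,0,1],[-0.9,0.9,0,0,0,0,1],[-0.9,0.9,0,0,0,0,1],[-0.9,0.9,0,0,0,0,1],[-0.9,0.9,0,0,0,0,1],[-0.9,0.9,0,0,0,0,1],[-0.9,0.9,0,0,0,0,1],[0,0,0,0,0,0,1]]]'
python3 - <<'E'
from h import *
go(); t=vision.capture("top");s=vision.capture("scene")
for n,c in(("top",t),("scene",s)):
    f=c["frame"]; hsv=cv2.cvtColor(f,cv2.COLOR_BGR2HSV); P=cloud(c)
    m=(P[...,0]>.25)&(P[...,0]<.75)&(abs(P[...,1])<.2)&(P[...,2]<.03)&(hsv[...,2]>130)&(hsv[...,1]<60)&(f[...,0]>f[...,2]-5)&(f.min(2)>165)
    for q in rects(c,m,.009,60,900): print(n,q)
a=cv2.resize(t["frame"][150:240,165:315],(640,384),interpolation=cv2.INTER_CUBIC)
cv2.imwrite("pics/p7.png",a);cv2.imwrite("pics/p7s.png",s["frame"])
E
```

```text
time_s: 31.0
tcp_pos: [0.5415, 0.2369, 0.0351]
eef_rot: [180.0, 24.1, -7.7]
contact_force: [0.0, -0.7, -0.4]
gripper_width: 0.0586
gripper_force: 0.0
time_s: 31.8
tcp_pos: [0.5418, 0.237, 0.1606]
eef_rot: [-180.0, 24.0, -7.7]
contact_force: [0.3, 0.2, 0.1]
gripper_width: 0.0775
gripper_force: 0.0
time_s: 32.6
tcp_pos: [0.4096, 0.1262, 0.2123]
eef_rot: [-179.9, 23.9, -7.7]
contact_force: [0.8, 0.0, 0.4]
gripper_width: 0.0873
gripper_force: 0.0
at [409.6 126.2 212.3] [ -7.7 -23.9]
```

View pics/p7.png

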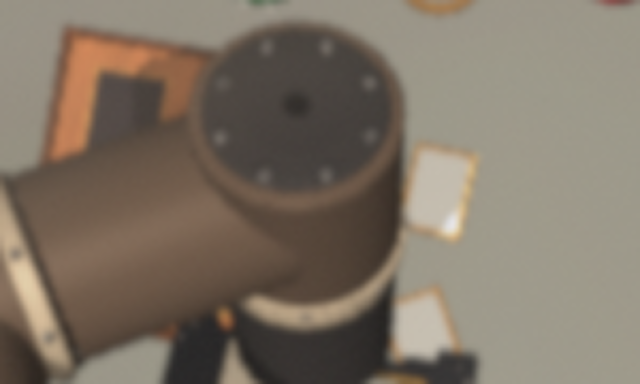

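```bash
cat > b.py <<'E'
from h import *
import sys
mx,my,yw,t=map(float,sys.argv[1:5]); e=np.array([np.cos(np.radians(yw)),np.sin(np.radians(yw))])
T=np.array([mx,my])-20*e; print(T.round(1)); mid=yt(now()[1])[0]; mid=(mid+yw)/2
go(([*T,180],mid,10,24),([*T,140],yw,t,24),([*T,23],yw,t,8))
E
python3 b.py 593.4 62.8 -190.2 52
```

```text
[613.1  59.3]
at [411.1 127.4 211.2] [ -7.7 -23.9]
(24, [0.423, -0.276, -0.014, 0.116, 0.275, 0.955])
(24, [-0.042, -0.018, 0.073, -0.499, 0.339, 0.83])
(8, [-0.576, -0.0, 0.45, 0.0, 0.0, 0.0])
```

```bash
python3 -m pendant '[[[0.423,-0.276,-0.014,0.116,0.275,0.955,1],[0.423,-0.276,-0.014,0.116,0.275,0.955,1],[0.423,-0.276,-0.014,0.116,0.275,0.955,1],[0.423,-0.276,-0.014,0.116,0.275,0.955,1],[0.423,-0.276,-0.014,0.116,0.275,0.955,1],[0.423,-0.276,-0.014,0.116,0.275,0.955,1],[0.423,-0.276,-0.014,0.116,0.275,0.955,1],[0.423,-0.276,-0.014,0.116,0.275,0.955,1]]]'
python3 -m pendant '[[[0.423,-0.276,-0.014,0.116,0.275,0.955,1],[0.423,-0.276,-0.014,0.116,0.275,0.955,1],[0.423,-0.276,-0.014,0.116,0.275,0.955,1],[0.423,-0.276,-0.014,0.116,0.275,0.955,1],[0.423,-0.276,-0.014,0.116,0.275,0.955,1],[0.423,-0.276,-0.014,0.116,0.275,0.955,1],[0.423,-0.276,-0.014,0.116,0.275,0.955,1],[0.423,-0.276,-0.014,0.116,0.275,0.955,1]]]'
python3 -m pendant '[[[0.423,-0.276,-0.014,0.116,0.275,0.955,1],[0.423,-0.276,-0.014,0.116,0.275,0.955,1],[0.423,-0.276,-0.014,0.116,0.275,0.955,1],[0.423,-0.276,-0.014,0.116,0.275,0.955,1],[0.423,-0.276,-0.014,0.116,0.275,0.955,1],[0.423,-0.276,-0.014,0.116,0.275,0.955,1],[0.423,-0.276,-0.014,0.116,0.275,0.955,1],[0.423,-0.276,-0.014,0.116,0.275,0.955,1]]]'
python3 -m pendant '[[[-0.042,-0.018,0.073,-0.499,0.339,0.83,1],[-0.042,-0.018,0.073,-0.499,0.339,0.83,1],[-0.042,-0.018,0.073,-0.499,0.339,0.83,1],[-0.042,-0.018,0.073,-0.499,0.339,0.83,1],[-0.042,-0.018,0.073,-0.499,0.339,0.83,1],[-0.042,-0.018,0.073,-0.499,0.339,0.83,1],[-0.042,-0.018,0.073,-0.499,0.339,0.83,1],[-0.042,-0.018,0.073,-0.499,0.339,0.83,1]]]'
python3 -m pendant '[[[-0.042,-0.018,0.073,-0.499,0.339,0.83,1],[-0.042,-0.018,0.073,-0.499,0.339,0.83,1],[-0.042,-0.018,0.073,-0.499,0.339,0.83,1],[-0.042,-0.018,0.073,-0.499,0.339,0.83,1],[-0.042,-0.018,0.073,-0.499,0.339,0.83,1],[-0.042,-0.018,0.073,-0.499,0.339,0.83,1],[-0.042,-0.018,0.073,-0.499,0.339,0.83,1],[-0.042,-0.018,0.073,-0.499,0.339,0.83,1]]]'
python3 -m pendant '[[[-0.042,-0.018,0.073,-0.499,0.339,0.83,1],[-0.042,-0.018,0.073,-0.499,0.339,0.83,1],[-0.042,-0.018,0.073,-0.499,0.339,0.83,1],[-0.042,-0.018,0.073,-0.499,0.339,0.83,1],[-0.042,-0.018,0.073,-0.499,0.339,0.83,1],[-0.042,-0.018,0.073,-0.499,0.339,0.83,1],[-0.042,-0.018,0.073,-0.499,0.339,0.83,1],[-0.042,-0.018,0.073,-0.499,0.339,0.83,1]]]'
python3 - <<'E'
from h import *
go(([613.1,59.3,23],-190.2,52,8)); print(r.get_state()["joints"].round(1))
t=vision.capture("top");s=vision.capture("scene")
for n,c in(("top",t),("scene",s)):
    f=c["frame"]; hsv=cv2.cvtColor(f,cv2.COLOR_BGR2HSV); P=cloud(c)
    m=(P[...,0]>.25)&(P[...,0]<.75)&(abs(P[...,1])<.2)&(P[...,2]<.03)&(f.min(2)>175)
    for q in rects(c,m,.009,60,900): print(n,q)
cv2.imwrite("pics/p8.png",np.hstack([cv2.resize(t["frame"][140:260,160:300],(400,343)),cv2.resize(s["frame"][170:310,250:413],(400,343))]))
E
```

```text
time_s: 33.5
tcp_pos: [0.4863, 0.1451, 0.1864]
eef_rot: [173.4, 13.2, -39.5]
contact_force: [0.5, -0.2, -0.3]
gripper_width: 0.0875
gripper_force: 0.0
time_s: 34.3
tcp_pos: [0.5609, 0.1195, 0.1741]
eef_rot: [173.5, 0.7, -69.0]
contact_force: [-1.1, -0.3, 0.2]
gripper_width: 0.0874
gripper_force: 0.0
time_s: 35.1
tcp_pos: [0.6135, 0.0595, 0.1782]
eef_rot: [179.9, -10.1, -99.0]
contact_force: [0.5, 0.3, 0.2]
gripper_width: 0.0878
gripper_force: 0.0
time_s: 35.9
tcp_pos: [0.6162, 0.0624, 0.1646]
eef_rot: [171.3, -23.3, -125.7]
contact_force: [-0.0, 0.2, -0.4]
gripper_width: 0.088
gripper_force: 0.0
time_s: 36.7
tcp_pos: [0.6165, 0.0617, 0.1506]
eef_rot: [169.9, -38.6, -154.0]
contact_force: [-0.8, -0.2, -0.7]
gripper_width: 0.0876
gripper_force: 0.0
time_s: 37.5
tcp_pos: [0.6131, 0.0596, 0.1373]
eef_rot: [-179.8, -52.3, 169.5]
contact_force: [0.6, -0.6, -0.4]
gripper_width: 0.0873
gripper_force: 0.0
at [613.1  59.6 137.3] [169.7  52.3]
(8, [-0.564, -0.001, 0.438, 0.001, -0.008, -0.006])
[  12.3   50.3   29.2  -20.  -117.5 -113.9]
top ([266.8, 200.5], [0.5723, 0.0632], [572.3, 64.2], 37.5, 23.9, 91.7, np.float64(92.5))
scene ([323.8, 221.9], [0.4759, 0.0707], [475.4, 70.4], 63.8, 42.4, 20.2, np.float64(20.8))
```

View pics/p8.png

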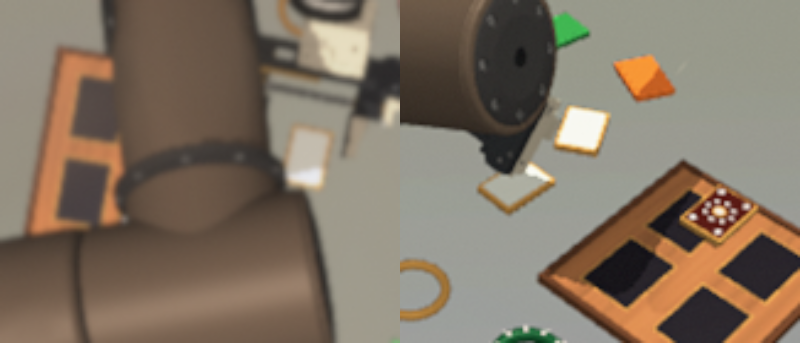

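```bash
python3 -m pendant '[[[-0.564,0,0.438,0,-0.008,-0.006,1],[-0.564,0,0.438,0,-0.008,-0.006,1],[-0.564,0,0.438,0,-0.008,-0.006,1],[-0.564,0,0.438,0,-0.008,-0.006,1],[-0.564,0,0.438,0,-0.008,-0.006,1],[-0.564,0,0.438,0,-0.008,-0.006,1],[-0.564,0,0.438,0,-0.008,-0.006,1],[-0.564,0,0.438,0,-0.008,-0.006,1]]]'
python3 -m pendant '[[[0,0,0,0,0,0,1],[0,0,0,0,0,0,-1],[0,0,0,0,0,0,-1],[0,0,0,0,0,0,-1],[0,0,0,0,0,0,-1],[0,0,0,0,0,0,-1],[0,0,0,0,0,0,-1],[0,0,0,0,0,0,-1]]]' 30
cat > d.py <<'E'
import sys
from h import *
mx,my,px,py,pz,yw,t=map(float,sys.argv[1:8])
off=rel([px,py,pz],tool(yw,t),[mx,my,5]); off[1]=0; print('off',off.round(1))
te=t-124; R=tool(YE,te); s=np.radians(56); u=np.array([np.cos(s),0,np.sin(s)]); n=np.array([-u[2],0,u[0]])
P=lambda a,b: tcp_for(EC+RE.apply(np.array([-25,0,14])+a*u+b*n),R,off)
hov,fin=P(37,5.5+45),P(36.5,5.5); print('fin',fin.round(1))
h2=hov+[0,0,90]; L=np.array([px,py,180.])
W=[((yw*(1-f)+YE*f),t*(1-f)+te*f) for f in(1/3,2/3)]
M=np.array([470,-80,220.])
go((L,yw,t,8),(M*.5+L*.5,*W[0],24),(M,*W[1],24),(h2,YE,te,24),(hov,YE,te,8),(fin,YE,te,8))
E
python3 d.py 593.4 62.8 613.1 59.3 23.5 -190.2 52
```

```text
time_s: 38.4
tcp_pos: [0.6128, 0.0592, 0.0228]
eef_rot: [179.8, -51.9, 170.0]
contact_force: [-0.2, 0.1, -0.5]
gripper_width: 0.0878
gripper_force: 0.0
time_s: 39.2
tcp_pos: [0.6129, 0.0592, 0.0244]
eef_rot: [179.8, -51.9, 170.0]
contact_force: [0.9, 0.8, 1.8]
gripper_width: 0.0484
gripper_force: 30.0
off [-2.3  0.  27.2]
fin [ 507.2 -233.5   53.6]
at [612.9  59.2  24.4] [169.9  51.9]
(8, [0.765, 0.002, -0.601, -0.001, 0.003, 0.004])
(24, [0.201, -0.079, 0.069, 0.366, -0.381, -0.6])
(24, [0.156, 0.156, -0.057, -0.122, -0.381, -0.692])
(24, [0.201, 0.296, -0.039, -0.549, -0.381, -0.439])
(8, [0.535, -0.0, 0.174, 0.0, 0.0, 0.0])
(8, [0.224, 0.0, -0.171, 0.0, 0.0, 0.0])
```

```bash
python3 -m pendant '[[[0.765,0,-0.601,0,0,0,-1],[0.765,0,-0.601,0,0,0,-1],[0.765,0,-0.601,0,0,0,-1],[0.765,0,-0.601,0,0,0,-1],[0.765,0,-0.601,0,0,0,-1],[0.765,0,-0.601,0,0,0,-1],[0.765,0,-0.601,0,0,0,-1],[0.765,0,-0.601,0,0,0,-1]]]'
for i in 1; do :; done
python3 -m pendant '[[[0.201,-0.079,0.069,0.366,-0.381,-0.6,-1],[0.201,-0.079,0.069,0.366,-0.381,-0.6,-1],[0.201,-0.079,0.069,0.366,-0.381,-0.6,-1],[0.201,-0.079,0.069,0.366,-0.381,-0.6,-1],[0.201,-0.079,0.069,0.366,-0.381,-0.6,-1],[0.201,-0.079,0.069,0.366,-0.381,-0.6,-1],[0.201,-0.079,0.069,0.366,-0.381,-0.6,-1],[0.201,-0.079,0.069,0.366,-0.381,-0.6,-1]]]'
python3 -m pendant '[[[0.201,-0.079,0.069,0.366,-0.381,-0.6,-1],[0.201,-0.079,0.069,0.366,-0.381,-0.6,-1],[0.201,-0.079,0.069,0.366,-0.381,-0.6,-1],[0.201,-0.079,0.069,0.366,-0.381,-0.6,-1],[0.201,-0.079,0.069,0.366,-0.381,-0.6,-1],[0.201,-0.079,0.069,0.366,-0.381,-0.6,-1],[0.201,-0.079,0.069,0.366,-0.381,-0.6,-1],[0.201,-0.079,0.069,0.366,-0.381,-0.6,-1]]]'
python3 -m pendant '[[[0.201,-0.079,0.069,0.366,-0.381,-0.6,-1],[0.201,-0.079,0.069,0.366,-0.381,-0.6,-1],[0.201,-0.079,0.069,0.366,-0.381,-0.6,-1],[0.201,-0.079,0.069,0.366,-0.381,-0.6,-1],[0.201,-0.079,0.069,0.366,-0.381,-0.6,-1],[0.201,-0.079,0.069,0.366,-0.381,-0.6,-1],[0.201,-0.079,0.069,0.366,-0.381,-0.6,-1],[0.201,-0.079,0.069,0.366,-0.381,-0.6,-1]]]'
python3 -m pendant '[[[0.156,0.156,-0.057,-0.122,-0.381,-0.692,-1],[0.156,0.156,-0.057,-0.122,-0.381,-0.692,-1],[0.156,0.156,-0.057,-0.122,-0.381,-0.692,-1],[0.156,0.156,-0.057,-0.122,-0.381,-0.692,-1],[0.156,0.156,-0.057,-0.122,-0.381,-0.692,-1],[0.156,0.156,-0.057,-0.122,-0.381,-0.692,-1],[0.156,0.156,-0.057,-0.122,-0.381,-0.692,-1],[0.156,0.156,-0.057,-0.122,-0.381,-0.692,-1]]]'
python3 -m pendant '[[[0.156,0.156,-0.057,-0.122,-0.381,-0.692,-1],[0.156,0.156,-0.057,-0.122,-0.381,-0.692,-1],[0.156,0.156,-0.057,-0.122,-0.381,-0.692,-1],[0.156,0.156,-0.057,-0.122,-0.381,-0.692,-1],[0.156,0.156,-0.057,-0.122,-0.381,-0.692,-1],[0.156,0.156,-0.057,-0.122,-0.381,-0.692,-1],[0.156,0.156,-0.057,-0.122,-0.381,-0.692,-1],[0.156,0.156,-0.057,-0.122,-0.381,-0.692,-1]]]'
python3 -m pendant '[[[0.156,0.156,-0.057,-0.122,-0.381,-0.692,-1],[0.156,0.156,-0.057,-0.122,-0.381,-0.692,-1],[0.156,0.156,-0.057,-0.122,-0.381,-0.692,-1],[0.156,0.156,-0.057,-0.122,-0.381,-0.692,-1],[0.156,0.156,-0.057,-0.122,-0.381,-0.692,-1],[0.156,0.156,-0.057,-0.122,-0.381,-0.692,-1],[0.156,0.156,-0.057,-0.122,-0.381,-0.692,-1],[0.156,0.156,-0.057,-0.122,-0.381,-0.692,-1]]]'
python3 -m pendant '[[[0.201,0.296,-0.039,-0.549,-0.381,-0.439,-1],[0.201,0.296,-0.039,-0.549,-0.381,-0.439,-1],[0.201,0.296,-0.039,-0.549,-0.381,-0.439,-1],[0.201,0.296,-0.039,-0.549,-0.381,-0.439,-1],[0.201,0.296,-0.039,-0.549,-0.381,-0.439,-1],[0.201,0.296,-0.039,-0.549,-0.381,-0.439,-1],[0.201,0.296,-0.039,-0.549,-0.381,-0.439,-1],[0.201,0.296,-0.039,-0.549,-0.381,-0.439,-1]]]'
python3 -m pendant '[[[0.201,0.296,-0.039,-0.549,-0.381,-0.439,-1],[0.201,0.296,-0.039,-0.549,-0.381,-0.439,-1],[0.201,0.296,-0.039,-0.549,-0.381,-0.439,-1],[0.201,0.296,-0.039,-0.549,-0.381,-0.439,-1],[0.201,0.296,-0.039,-0.549,-0.381,-0.439,-1],[0.201,0.296,-0.039,-0.549,-0.381,-0.439,-1],[0.201,0.296,-0.039,-0.549,-0.381,-0.439,-1],[0.201,0.296,-0.039,-0.549,-0.381,-0.439,-1]]]'
python3 -m pendant '[[[0.201,0.296,-0.039,-0.549,-0.381,-0.439,-1],[0.201,0.296,-0.039,-0.549,-0.381,-0.439,-1],[0.201,0.296,-0.039,-0.549,-0.381,-0.439,-1],[0.201,0.296,-0.039,-0.549,-0.381,-0.439,-1],[0.201,0.296,-0.039,-0.549,-0.381,-0.439,-1],[0.201,0.296,-0.039,-0.549,-0.381,-0.439,-1],[0.201,0.296,-0.039,-0.549,-0.381,-0.439,-1],[0.201,0.296,-0.039,-0.549,-0.381,-0.439,-1]]]'
python3 - <<'E'
from h import *
f=np.array([507.2,-233.5,53.6]); s=np.radians(56); n=RE.apply([-np.sin(s),0,np.cos(s)])
go((f+45*n,YE,-72,8),(f,YE,-72,8)); print(r.get_state()["joints"].round(1))
t=vision.capture("top")
cv2.imwrite("pics/p9.png",cv2.resize(t["frame"][140:270,160:380],(800,472)))
E
```

```text
time_s: 40.0
tcp_pos: [0.6128, 0.0589, 0.1815]
eef_rot: [179.8, -51.9, 170.0]
contact_force: [0.3, -0.6, 0.0]
gripper_width: 0.0485
gripper_force: 30.0
time_s: 40.8
tcp_pos: [0.5826, 0.046, 0.1954]
eef_rot: [173.0, -38.2, -163.8]
contact_force: [0.2, 0.1, -0.8]
gripper_width: 0.0486
gripper_force: 30.0
time_s: 41.6
tcp_pos: [0.5569, 0.0214, 0.2019]
eef_rot: [174.1, -23.7, -143.3]
contact_force: [-0.1, 0.4, -0.8]
gripper_width: 0.0485
gripper_force: 30.0
time_s: 42.4
tcp_pos: [0.5413, -0.0111, 0.2005]
eef_rot: [-179.8, -10.5, -123.9]
contact_force: [-0.2, -0.4, -0.5]
gripper_width: 0.0486
gripper_force: 30.0
time_s: 43.2
tcp_pos: [0.5091, -0.0227, 0.2129]
eef_rot: [174.7, 2.9, -102.3]
contact_force: [-0.6, 0.4, -1.2]
gripper_width: 0.0484
gripper_force: 30.0
time_s: 44.0
tcp_pos: [0.4841, -0.0476, 0.2205]
eef_rot: [174.5, 17.3, -81.2]
contact_force: [-0.6, 1.1, -0.2]
gripper_width: 0.0485
gripper_force: 30.0
time_s: 44.8
tcp_pos: [0.47, -0.081, 0.2204]
eef_rot: [-179.7, 30.7, -57.6]
contact_force: [0.3, 0.4, -1.0]
gripper_width: 0.0483
gripper_force: 30.0
time_s: 45.6
tcp_pos: [0.454, -0.1349, 0.2085]
eef_rot: [172.6, 43.8, -41.1]
contact_force: [-0.8, -1.0, -0.7]
gripper_width: 0.0485
gripper_force: 30.0
time_s: 46.4
tcp_pos: [0.4552, -0.1899, 0.1926]
eef_rot: [169.7, 58.1, -22.1]
contact_force: [-0.4, 0.1, -0.7]
gripper_width: 0.0483
gripper_force: 30.0
time_s: 47.2
tcp_pos: [0.4713, -0.2397, 0.1691]
eef_rot: [-179.9, 71.9, 8.5]
contact_force: [0.1, -0.6, -0.7]
gripper_width: 0.0487
gripper_force: 30.0
at [ 471.3 -239.7  169.1] [  8.4 -71.9]
(8, [0.535, -0.006, 0.18, 0.003, -0.003, 0.002])
(8, [0.222, -0.0, -0.173, 0.0, 0.0, 0.0])
[-1.000e-01  4.970e+01  4.400e+00  9.000e+00 -1.162e+02  9.670e+01]
```

View pics/p9.png

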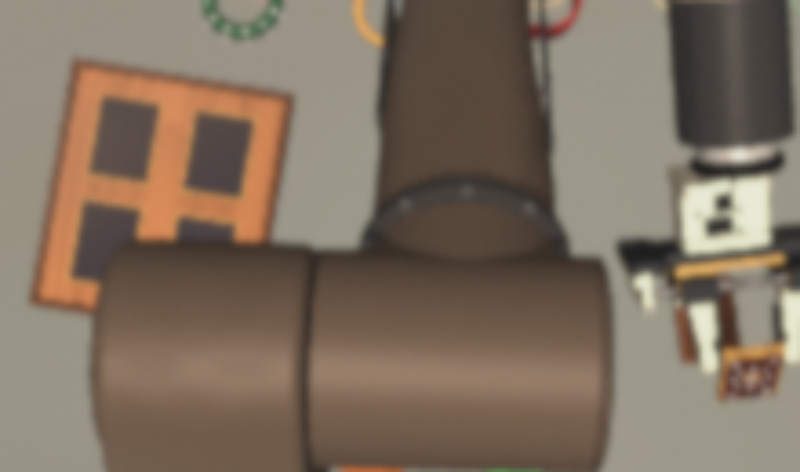

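```bash
python3 -m pendant '[[[0.535,-0.006,0.18,0,0,0,-1],[0.535,-0.006,0.18,0,0,0,-1],[0.535,-0.006,0.18,0,0,0,-1],[0.535,-0.006,0.18,0,0,0,-1],[0.535,-0.006,0.18,0,0,0,-1],[0.535,-0.006,0.18,0,0,0,-1],[0.535,-0.006,0.18,0,0,0,-1],[0.535,-0.006,0.18,0,0,0,-1]]]'
python3 -m pendant '[[[0.222,0,-0.173,0,0,0,-1],[0.222,0,-0.173,0,0,0,-1],[0.222,0,-0.173,0,0,0,-1],[0.222,0,-0.173,0,0,0,-1],[0.222,0,-0.173,0,0,0,-1],[0.222,0,-0.173,0,0,0,-1],[0.222,0,-0.173,0,0,0,-1],[0.222,0,-0.173,0,0,0,-1]]]'
python3 -c "
from h import *
go(([507.2,-233.5,53.6],YE,-72,1))"
```

```text
time_s: 48.05
tcp_pos: [0.47, -0.2387, 0.0772]
eef_rot: [-180.0, 71.9, 8.4]
contact_force: [0.7, 0.4, -0.2]
gripper_width: 0.0483
gripper_force: 30.0
time_s: 48.85
tcp_pos: [0.5073, -0.2332, 0.0528]
eef_rot: [-180.0, 71.9, 8.4]
contact_force: [0.5, 0.4, 0.1]
gripper_width: 0.048
gripper_force: 30.0
at [ 507.3 -233.2   52.8] [  8.3 -71.9]
(1, [-0.039, 0.012, -0.003, 0.01, -0.032, 0.007])
```

```bash
python3 -m pendant '[[[0,0,0,0,0,0,0.3],[0,0,0,0,0,0,0.3],[0,0,0,0,0,0,0.3],[0,0,0,0,0,0,0.4],[0,0,0,0,0,0,0.4],[0,0,-0.3,0,0,0,0.4],[0,0,-0.6,0,0,0,0.5],[0,0,-0.8,0,0,0,0.5]]]'
python3 -m pendant '[[[0,0,-0.8,0,0,0,0.8],[0,0,-0.8,0,0,0,1],[0,0,-0.8,0,0,0,1],[0,0,-0.5,0,0,0,1],[0,0,0,0,0,0,1],[0,0,0,0,0,0,1],[0,0,0,0,0,0,1],[0,0,0,0,0,0,1]]]'
python3 - <<'E'
from h import *
T=np.array([476.9,-237.9,65.5])
go(((T+[60,0,130]),YE,-20,16),(T+[-30,-5,70],YE,24,16),(T,YE,24,8))
c=vision.capture("top");P=cloud(c)
q=P[(abs(P[...,0]-.48)<.06)&(abs(P[...,1]+.235)<.06)&(P[...,2]>.012)&(P[...,2]<.085)]
q=1000*q-EC; l=RE.inv().apply(q)-[-25,0,14]; a=l@u48; b=l@n48; k=(a>10)&(a<65)&(abs(b-9)<8)
print('b med',np.median(b[k]),'a range',np.percentile(a[abs(b-9)<8],[1,99]),'y',np.percentile(l[k,1],[2,50,98]),'slope',np.polyfit(a[k],b[k],1))
E
```

```text
time_s: 49.65
tcp_pos: [0.5393, -0.2286, 0.0641]
eef_rot: [-180.0, 71.9, 8.4]
contact_force: [0.1, 0.4, 0.5]
gripper_width: 0.0655
gripper_force: 0.0
time_s: 50.45
tcp_pos: [0.5931, -0.2207, 0.0817]
eef_rot: [-179.9, 71.9, 8.4]
contact_force: [-0.7, -0.0, 0.9]
gripper_width: 0.0875
gripper_force: 0.0
at [ 593.1 -220.7   81.7] [  8.3 -71.9]
(16, [-0.398, 0.028, -0.11, 0.0, 0.811, 0.001])
(16, [-0.29, -0.025, 0.189, 0.0, 0.687, -0.0])
(8, [-0.004, -0.004, 0.477, 0.0, 0.0, 0.0])
b med 10.070640704643946 a range [-1.34196733 72.93503663] y [-21.09479534   2.78534308  25.85997397] slope [-0.01959474 10.84722377]
```

```bash
python3 -m pendant '[[[-0.398,0.028,-0.11,0,0.811,0,1],[-0.398,0.028,-0.11,0,0.811,0,1],[-0.398,0.028,-0.11,0,0.811,0,1],[-0.398,0.028,-0.11,0,0.811,0,1],[-0.398,0.028,-0.11,0,0.811,0,1],[-0.398,0.028,-0.11,0,0.811,0,1],[-0.398,0.028,-0.11,0,0.811,0,1],[-0.398,0.028,-0.11,0,0.811,0,1]]]'
python3 -m pendant '[[[-0.398,0.028,-0.11,0,0.811,0,1],[-0.398,0.028,-0.11,0,0.811,0,1],[-0.398,0.028,-0.11,0,0.811,0,1],[-0.398,0.028,-0.11,0,0.811,0,1],[-0.398,0.028,-0.11,0,0.811,0,1],[-0.398,0.028,-0.11,0,0.811,0,1],[-0.398,0.028,-0.11,0,0.811,0,1],[-0.398,0.028,-0.11,0,0.811,0,1]]]'
python3 -m pendant '[[[-0.29,-0.025,0.189,0,0.687,0,1],[-0.29,-0.025,0.189,0,0.687,0,1],[-0.29,-0.025,0.189,0,0.687,0,1],[-0.29,-0.025,0.189,0,0.687,0,1],[-0.29,-0.025,0.189,0,0.687,0,1],[-0.29,-0.025,0.189,0,0.687,0,1],[-0.29,-0.025,0.189,0,0.687,0,1],[-0.29,-0.025,0.189,0,0.687,0,1]]]'
python3 -m pendant '[[[-0.29,-0.025,0.189,0,0.687,0,1],[-0.29,-0.025,0.189,0,0.687,0,1],[-0.29,-0.025,0.189,0,0.687,0,1],[-0.29,-0.025,0.189,0,0.687,0,1],[-0.29,-0.025,0.189,0,0.687,0,1],[-0.29,-0.025,0.189,0,0.687,0,1],[-0.29,-0.025,0.189,0,0.687,0,1],[-0.29,-0.025,0.189,0,0.687,0,1]]]'
python3 - <<'E'
from h import *
go(([476.7,-236.5,65],YE,24,8))
c=vision.capture("scene"); f=c["frame"]; P=cloud(c)
# flipped mirror on tray: pads darkness and lac mirror
hsv=cv2.cvtColor(f,cv2.COLOR_BGR2HSV)
for n in("top","scene"):
    c=vision.capture(n);P=cloud(c)
    loc=Ro.from_euler('z',7.7,degrees=True).apply((P.reshape(-1,3)*1000-[586.9,276.7,0])).reshape(P.shape)
    m=(abs(loc[...,0])<96)&(abs(loc[...,1])<95)&(loc[...,2]>13)&(loc[...,2]<25)
    m=cv2.morphologyEx(m.astype(np.uint8),cv2.MORPH_OPEN,np.ones((3,3)))
    for q in rects(c,m,.017,100,2000): print(n,q)
E
```

```text
time_s: 51.3
tcp_pos: [0.5782, -0.2274, 0.1458]
eef_rot: [-180.0, 45.8, 8.3]
contact_force: [0.3, 0.4, 0.2]
gripper_width: 0.0878
gripper_force: 0.0
time_s: 52.1
tcp_pos: [0.5369, -0.238, 0.1961]
eef_rot: [180.0, 19.8, 8.3]
contact_force: [-0.2, 0.0, 0.5]
gripper_width: 0.0876
gripper_force: 0.0
time_s: 52.9
tcp_pos: [0.486, -0.2413, 0.1745]
eef_rot: [180.0, -2.2, 8.3]
contact_force: [-0.1, -0.0, 0.4]
gripper_width: 0.0876
gripper_force: 0.0
time_s: 53.7
tcp_pos: [0.4466, -0.2429, 0.1357]
eef_rot: [180.0, -24.1, 8.4]
contact_force: [0.0, 0.3, 0.3]
gripper_width: 0.0875
gripper_force: 0.0
at [ 446.6 -242.9  135.7] [ 8.3 24.1]
(8, [-0.005, -0.012, 0.482, 0.0, -0.004, 0.002])
top ([207.9, 215.4], [0.5157, 0.2602], [516.4, 260.8], 56.8, 49.9, 173.4, np.float64(159.1))
scene ([378.1, 258.1], [0.5188, 0.2612], [519.1, 261.0], 60.5, 49.8, 173.6, np.float64(175.3))
```

```bash
python3 -m pendant '[[[-0.005,-0.012,0.482,0,0,0,1],[-0.005,-0.012,0.482,0,0,0,1],[-0.005,-0.012,0.482,0,0,0,1],[-0.005,-0.012,0.482,0,0,0,1],[-0.005,-0.012,0.482,0,0,0,1],[-0.005,-0.012,0.482,0,0,0,1],[-0.005,-0.012,0.482,0,0,0,1],[-0.005,-0.012,0.482,0,0,0,1]]]'
python3 -m pendant '[[[0,0,0,0,0,0,1],[0,0,0,0,0,0,-1],[0,0,0,0,0,0,-1],[0,0,0,0,0,0,-1],[0,0,0,0,0,0,-1],[0,0,0,0,0,0,-1],[0,0,0,0,0,0,-1],[0,0,0,0,0,0,-1]]]' 30
sed -i 's/YT,t-48,40)/YT,t-48,48)/' f.py; python3 f.py 2
```

```text
time_s: 54.65
tcp_pos: [0.4777, -0.2366, 0.0638]
eef_rot: [-180.0, -24.0, 8.3]
contact_force: [-0.6, -0.0, -0.5]
gripper_width: 0.0874
gripper_force: 0.0
time_s: 55.45
tcp_pos: [0.4774, -0.2367, 0.0649]
eef_rot: [180.0, -24.0, 8.3]
contact_force: [-1.1, -0.1, 2.4]
gripper_width: 0.0496
gripper_force: 30.0
off [-2.   0.  23.1]
fin [641.2 224.   33.8] -23.97546842920567
at [ 477.4 -236.7   64.9] [ 8.3 24. ]
(8, [-0.217, 0.007, -0.519, -0.001, -0.0, 0.001])
(8, [0.153, 0.0, -0.343, 0.0, 0.0, 0.0])
(48, [0.25, -0.49, 0.026, -0.0, -0.248, 0.086])
(8, [0.127, -0.0, 0.286, 0.0, 0.0, 0.0])
(8, [0.229, -0.0, 0.514, 0.0, 0.0, 0.0])
```

```bash
python3 -m pendant '[[[-0.217,0,-0.519,0,0,0,-1],[-0.217,0,-0.519,0,0,0,-1],[-0.217,0,-0.519,0,0,0,-1],[-0.217,0,-0.519,0,0,0,-1],[-0.217,0,-0.519,0,0,0,-1],[-0.217,0,-0.519,0,0,0,-1],[-0.217,0,-0.519,0,0,0,-1],[-0.217,0,-0.519,0,0,0,-1]]]'
python3 -m pendant '[[[0.153,0,-0.343,0,0,0,-1],[0.153,0,-0.343,0,0,0,-1],[0.153,0,-0.343,0,0,0,-1],[0.153,0,-0.343,0,0,0,-1],[0.153,0,-0.343,0,0,0,-1],[0.153,0,-0.343,0,0,0,-1],[0.153,0,-0.343,0,0,0,-1],[0.153,0,-0.343,0,0,0,-1]]]'
python3 -m pendant '[[[0.25,-0.49,0.026,0,-0.248,0.086,-1],[0.25,-0.49,0.026,0,-0.248,0.086,-1],[0.25,-0.49,0.026,0,-0.248,0.086,-1],[0.25,-0.49,0.026,0,-0.248,0.086,-1],[0.25,-0.49,0.026,0,-0.248,0.086,-1],[0.25,-0.49,0.026,0,-0.248,0.086,-1],[0.25,-0.49,0.026,0,-0.248,0.086,-1],[0.25,-0.49,0.026,0,-0.248,0.086,-1]]]'
python3 -m pendant '[[[0.25,-0.49,0.026,0,-0.248,0.086,-1],[0.25,-0.49,0.026,0,-0.248,0.086,-1],[0.25,-0.49,0.026,0,-0.248,0.086,-1],[0.25,-0.49,0.026,0,-0.248,0.086,-1],[0.25,-0.49,0.026,0,-0.248,0.086,-1],[0.25,-0.49,0.026,0,-0.248,0.086,-1],[0.25,-0.49,0.026,0,-0.248,0.086,-1],[0.25,-0.49,0.026,0,-0.248,0.086,-1]]]'
python3 -m pendant '[[[0.25,-0.49,0.026,0,-0.248,0.086,-1],[0.25,-0.49,0.026,0,-0.248,0.086,-1],[0.25,-0.49,0.026,0,-0.248,0.086,-1],[0.25,-0.49,0.026,0,-0.248,0.086,-1],[0.25,-0.49,0.026,0,-0.248,0.086,-1],[0.25,-0.49,0.026,0,-0.248,0.086,-1],[0.25,-0.49,0.026,0,-0.248,0.086,-1],[0.25,-0.49,0.026,0,-0.248,0.086,-1]]]'
python3 -m pendant '[[[0.25,-0.49,0.026,0,-0.248,0.086,-1],[0.25,-0.49,0.026,0,-0.248,0.086,-1],[0.25,-0.49,0.026,0,-0.248,0.086,-1],[0.25,-0.49,0.026,0,-0.248,0.086,-1],[0.25,-0.49,0.026,0,-0.248,0.086,-1],[0.25,-0.49,0.026,0,-0.248,0.086,-1],[0.25,-0.49,0.026,0,-0.248,0.086,-1],[0.25,-0.49,0.026,0,-0.248,0.086,-1]]]'
python3 -m pendant '[[[0.25,-0.49,0.026,0,-0.248,0.086,-1],[0.25,-0.49,0.026,0,-0.248,0.086,-1],[0.25,-0.49,0.026,0,-0.248,0.086,-1],[0.25,-0.49,0.026,0,-0.248,0.086,-1],[0.25,-0.49,0.026,0,-0.248,0.086,-1],[0.25,-0.49,0.026,0,-0.248,0.086,-1],[0.25,-0.49,0.026,0,-0.248,0.086,-1],[0.25,-0.49,0.026,0,-0.248,0.086,-1]]]'
python3 -m pendant '[[[0.25,-0.49,0.026,0,-0.248,0.086,-1],[0.25,-0.49,0.026,0,-0.248,0.086,-1],[0.25,-0.49,0.026,0,-0.248,0.086,-1],[0.25,-0.49,0.026,0,-0.248,0.086,-1],[0.25,-0.49,0.026,0,-0.248,0.086,-1],[0.25,-0.49,0.026,0,-0.248,0.086,-1],[0.25,-0.49,0.026,0,-0.248,0.086,-1],[0.25,-0.49,0.026,0,-0.248,0.086,-1]]]'
python3 - <<'E'
from h import *
f=np.array([641.2,224,33.8]);go((f+[0,0,90],-7.7,-24,8),(f,-7.7,-24,8)); print(r.get_state()["joints"].round(0))
E
```

```text
time_s: 56.25
tcp_pos: [0.4118, -0.2463, 0.1271]
eef_rot: [-180.0, -24.0, 8.3]
contact_force: [0.6, 0.1, -1.1]
gripper_width: 0.0494
gripper_force: 30.0
time_s: 57.05
tcp_pos: [0.4126, -0.2462, 0.1871]
eef_rot: [-180.0, -24.0, 8.3]
contact_force: [0.8, 1.0, -1.2]
gripper_width: 0.0495
gripper_force: 30.0
time_s: 57.85
tcp_pos: [0.4414, -0.1632, 0.1976]
eef_rot: [-179.0, -16.0, 5.5]
contact_force: [0.1, 0.4, -1.0]
gripper_width: 0.0494
gripper_force: 30.0
time_s: 58.65
tcp_pos: [0.4751, -0.0818, 0.2038]
eef_rot: [-178.5, -8.0, 2.8]
contact_force: [0.2, 0.3, 0.1]
gripper_width: 0.0491
gripper_force: 30.0
time_s: 59.45
tcp_pos: [0.5128, -0.0019, 0.2047]
eef_rot: [-178.3, 0.1, 0.3]
contact_force: [0.7, -0.3, -0.7]
gripper_width: 0.0494
gripper_force: 30.0
time_s: 60.25
tcp_pos: [0.5537, 0.076, 0.2004]
eef_rot: [-178.5, 8.1, -2.2]
contact_force: [-0.9, -0.1, -0.8]
gripper_width: 0.0492
gripper_force: 30.0
time_s: 61.05
tcp_pos: [0.5969, 0.1521, 0.19]
eef_rot: [-179.0, 16.1, -4.9]
contact_force: [-0.3, -0.7, -0.2]
gripper_width: 0.0497
gripper_force: 30.0
time_s: 61.85
tcp_pos: [0.6415, 0.2262, 0.1734]
eef_rot: [180.0, 24.0, -7.7]
contact_force: [1.0, 0.2, -1.3]
gripper_width: 0.0493
gripper_force: 30.0
at [641.5 226.2 173.4] [ -7.7 -24. ]
(8, [0.126, 0.014, 0.283, 0.0, 0.001, -0.0])
(8, [0.229, -0.0, 0.514, 0.0, 0.0, 0.0])
[ 28.  37.  20. -14. -93.  56.]
```

```bash
python3 -m pendant '[[[0.126,0.014,0.283,0,0,0,-1],[0.126,0.014,0.283,0,0,0,-1],[0.126,0.014,0.283,0,0,0,-1],[0.126,0.014,0.283,0,0,0,-1],[0.126,0.014,0.283,0,0,0,-1],[0.126,0.014,0.283,0,0,0,-1],[0.126,0.014,0.283,0,0,0,-1],[0.126,0.014,0.283,0,0,0,-1]]]'
python3 -m pendant '[[[0.229,0,0.514,0,0,0,-1],[0.229,0,0.514,0,0,0,-1],[0.229,0,0.514,0,0,0,-1],[0.229,0,0.514,0,0,0,-1],[0.229,0,0.514,0,0,0,-1],[0.229,0,0.514,0,0,0,-1],[0.229,0,0.514,0,0,0,-1],[0.2,0,0.45,0,0,0,-1]]]'
python3 -m pendant '[[[0,0,0,0,0,0,-1],[0.01,0,0.03,0,0,0,-1],[0,0,0,0,0,0,-1],[0,0,0,0,0,0,0.25],[0,0,0,0,0,0,0.3],[0,0,0,0,0,0,0.34],[0,0,0,0,0,0,0.34],[0,0,0,0,0,0,0.34]]]'
python3 -m pendant '[[[-0.05,0,-0.1,0,0,0,0.34],[-0.229,0,-0.514,0,0,0,0.34],[-0.229,0,-0.514,0,0,0,0.34],[-0.4,0,-0.9,0,0,0,0.34],[-0.4,0,-0.9,0,0,0,0.34],[-0.4,0,-0.9,0,0,0,1],[-0.4,0,-0.9,0,0,0,1],[-0.4,0,-0.9,0,0,0,1]]]'
cat > g.py <<'E'
from h import *
def tray(names=("top","scene")):
  for n in names:
    c=vision.capture(n);P=cloud(c)
    loc=Ro.from_euler('z',7.7,degrees=True).apply((P.reshape(-1,3)*1000-[586.9,276.7,0])).reshape(P.shape)
    m=(abs(loc[...,0])<96)&(abs(loc[...,1])<95)&(loc[...,2]>13)&(loc[...,2]<25)
    m=cv2.morphologyEx(m.astype(np.uint8),cv2.MORPH_OPEN,np.ones((3,3)))
    for q in rects(c,m,.017,100,2000): print(n,'tray',q)
    f=c["frame"]; m=(P[...,0]>.25)&(P[...,0]<.75)&(abs(P[...,1])<.2)&(P[...,2]<.03)&(f.min(2)>175)
    for q in rects(c,m,.009,60,900): print(n,'glass',q)
    cv2.imwrite(f"pics/last_{n}.png",c["frame"])
if __name__=="__main__": tray()
E
python3 g.py; python3 b.py 475.6 70.6 -159.5 52
```

```text
time_s: 62.65
tcp_pos: [0.6408, 0.2231, 0.1239]
eef_rot: [-180.0, 23.9, -7.7]
contact_force: [0.7, -0.5, -0.9]
gripper_width: 0.0494
gripper_force: 30.0
time_s: 63.45
tcp_pos: [0.6408, 0.2232, 0.0345]
eef_rot: [-180.0, 24.0, -7.7]
contact_force: [0.2, 0.6, -1.1]
gripper_width: 0.0493
gripper_force: 30.0
time_s: 64.25
tcp_pos: [0.6409, 0.2233, 0.0352]
eef_rot: [-180.0, 23.9, -7.7]
contact_force: [0.2, -0.5, -0.2]
gripper_width: 0.0589
gripper_force: 0.0
time_s: 65.05
tcp_pos: [0.6409, 0.2233, 0.1606]
eef_rot: [-179.9, 23.9, -7.7]
contact_force: [0.4, 0.1, 1.2]
gripper_width: 0.077
gripper_force: 0.0
top tray ([218.4, 183.4], [0.6253, 0.229], [628.3, 226.7], 64.3, 49.7, 175.1, np.float64(14.6))
top tray ([207.4, 215.1], [0.5164, 0.2618], [517.1, 260.7], 58.5, 49.2, 174.1, np.float64(4.2))
top glass ([264.2, 229.9], [0.4721, 0.0688], [472.5, 69.3], 56.7, 44.0, 20.3, np.float64(14.1))
scene tray ([378.6, 257.9], [0.5176, 0.2619], [518.2, 261.5], 60.9, 47.8, 175.0, np.float64(4.3))
scene tray ([343.3, 279.1], [0.632, 0.2275], [632.1, 226.9], 69.8, 49.9, 173.3, np.float64(171.5))
[494.3  77.6]
at [642.4 223.6 163.1] [ -7.7 -23.6]
(24, [-0.012, 0.469, -0.003, 0.093, 0.298, 0.795])
(24, [-0.042, -0.014, 0.073, -0.415, 0.37, 0.691])
(8, [-0.576, -0.0, 0.45, 0.0, 0.0, 0.0])
```

```bash
python3 -m pendant '[[[-0.012,0.469,-0.003,0.093,0.298,0.795,1],[-0.012,0.469,-0.003,0.093,0.298,0.795,1],[-0.012,0.469,-0.003,0.093,0.298,0.795,1],[-0.012,0.469,-0.003,0.093,0.298,0.795,1],[-0.012,0.469,-0.003,0.093,0.298,0.795,1],[-0.012,0.469,-0.003,0.093,0.298,0.795,1],[-0.012,0.469,-0.003,0.093,0.298,0.795,1],[-0.012,0.469,-0.003,0.093,0.298,0.795,1]]]'
python3 -m pendant '[[[-0.012,0.469,-0.003,0.093,0.298,0.795,1],[-0.012,0.469,-0.003,0.093,0.298,0.795,1],[-0.012,0.469,-0.003,0.093,0.298,0.795,1],[-0.012,0.469,-0.003,0.093,0.298,0.795,1],[-0.012,0.469,-0.003,0.093,0.298,0.795,1],[-0.012,0.469,-0.003,0.093,0.298,0.795,1],[-0.012,0.469,-0.003,0.093,0.298,0.795,1],[-0.012,0.469,-0.003,0.093,0.298,0.795,1]]]'
python3 -m pendant '[[[-0.012,0.469,-0.003,0.093,0.298,0.795,1],[-0.012,0.469,-0.003,0.093,0.298,0.795,1],[-0.012,0.469,-0.003,0.093,0.298,0.795,1],[-0.012,0.469,-0.003,0.093,0.298,0.795,1],[-0.012,0.469,-0.003,0.093,0.298,0.795,1],[-0.012,0.469,-0.003,0.093,0.298,0.795,1],[-0.012,0.469,-0.003,0.093,0.298,0.795,1],[-0.012,0.469,-0.003,0.093,0.298,0.795,1]]]'
python3 -m pendant '[[[-0.042,-0.014,0.073,-0.415,0.37,0.691,1],[-0.042,-0.014,0.073,-0.415,0.37,0.691,1],[-0.042,-0.014,0.073,-0.415,0.37,0.691,1],[-0.042,-0.014,0.073,-0.415,0.37,0.691,1],[-0.042,-0.014,0.073,-0.415,0.37,0.691,1],[-0.042,-0.014,0.073,-0.415,0.37,0.691,1],[-0.042,-0.014,0.073,-0.415,0.37,0.691,1],[-0.042,-0.014,0.073,-0.415,0.37,0.691,1]]]'
python3 -m pendant '[[[-0.042,-0.014,0.073,-0.415,0.37,0.691,1],[-0.042,-0.014,0.073,-0.415,0.37,0.691,1],[-0.042,-0.014,0.073,-0.415,0.37,0.691,1],[-0.042,-0.014,0.073,-0.415,0.37,0.691,1],[-0.042,-0.014,0.073,-0.415,0.37,0.691,1],[-0.042,-0.014,0.073,-0.415,0.37,0.691,1],[-0.042,-0.014,0.073,-0.415,0.37,0.691,1],[-0.042,-0.014,0.073,-0.415,0.37,0.691,1]]]'
python3 -m pendant '[[[-0.042,-0.014,0.073,-0.415,0.37,0.691,1],[-0.042,-0.014,0.073,-0.415,0.37,0.691,1],[-0.042,-0.014,0.073,-0.415,0.37,0.691,1],[-0.042,-0.014,0.073,-0.415,0.37,0.691,1],[-0.042,-0.014,0.073,-0.415,0.37,0.691,1],[-0.042,-0.014,0.073,-0.415,0.37,0.691,1],[-0.042,-0.014,0.073,-0.415,0.37,0.691,1],[-0.042,-0.014,0.073,-0.415,0.37,0.691,1]]]'
python3 - <<'E'
from h import *
import g
go(([494.3,77.6,23],-159.5,52,8)); g.tray(("scene","top")); print(r.get_state()["joints"].round(0))
E
```

```text
time_s: 65.95
tcp_pos: [0.6153, 0.1529, 0.1633]
eef_rot: [174.6, 12.9, -34.1]
contact_force: [0.6, -0.4, -0.6]
gripper_width: 0.0878
gripper_force: 0.0
time_s: 66.75
tcp_pos: [0.5626, 0.1011, 0.1718]
eef_rot: [174.6, 0.9, -58.7]
contact_force: [0.1, 0.8, 0.0]
gripper_width: 0.0876
gripper_force: 0.0
time_s: 67.55
tcp_pos: [0.4923, 0.0771, 0.1769]
eef_rot: [179.7, -10.1, -83.6]
contact_force: [-0.2, -0.5, 0.5]
gripper_width: 0.0877
gripper_force: 0.0
time_s: 68.35
tcp_pos: [0.4942, 0.0806, 0.1636]
eef_rot: [172.7, -23.6, -105.7]
contact_force: [1.0, 0.1, 1.0]
gripper_width: 0.0881
gripper_force: 0.0
time_s: 69.15
tcp_pos: [0.4945, 0.0803, 0.1498]
eef_rot: [171.6, -38.6, -129.3]
contact_force: [-0.1, 0.4, 0.4]
gripper_width: 0.0876
gripper_force: 0.0
time_s: 69.95
tcp_pos: [0.4923, 0.0773, 0.1366]
eef_rot: [-180.0, -52.4, -159.6]
contact_force: [-0.6, -0.6, -0.1]
gripper_width: 0.0879
gripper_force: 0.0
at [492.3  77.3 136.6] [-159.6   52.4]
(8, [-0.569, -0.003, 0.425, 0.001, -0.012, -0.001])
scene tray ([377.2, 256.9], [0.5166, 0.2575], [519.4, 259.6], 60.8, 48.0, 170.7, np.float64(154.5))
scene tray ([343.3, 279.1], [0.6321, 0.2276], [632.9, 226.9], 71.4, 50.0, 173.6, np.float64(173.8))
scene glass ([323.8, 222.0], [0.4762, 0.0708], [475.4, 70.1], 62.9, 42.4, 21.2, np.float64(19.4))
top tray ([218.6, 182.7], [0.6275, 0.2283], [630.0, 227.0], 68.5, 47.5, 2.1, np.float64(5.7))
top tray ([208.1, 215.0], [0.517, 0.2596], [517.0, 260.5], 57.7, 50.1, 172.7, np.float64(168.3))
top glass ([263.8, 228.7], [0.476, 0.0706], [476.5, 70.8], 65.3, 44.0, 20.3, np.float64(18.4))
[  27.   41.    4.   -6. -105.  -96.]
```

Mirror 2 has not moved; picking it.

```bash
python3 -m pendant '[[[-0.569,0,0.425,0,-0.012,0,1],[-0.569,0,0.425,0,-0.012,0,1],[-0.569,0,0.425,0,-0.012,0,1],[-0.569,0,0.425,0,-0.012,0,1],[-0.569,0,0.425,0,-0.012,0,1],[-0.569,0,0.425,0,-0.012,0,1],[-0.569,0,0.425,0,-0.012,0,1],[-0.569,0,0.425,0,-0.012,0,1]]]'
python3 -m pendant '[[[0,0,0,0,0,0,1],[0,0,0,0,0,0,-1],[0,0,0,0,0,0,-1],[0,0,0,0,0,0,-1],[0,0,0,0,0,0,-1],[0,0,0,0,0,0,-1],[0,0,0,0,0,0,-1],[0,0,0,0,0,0,-1]]]' 30
python3 d.py 475.8 70.6 494.3 77.6 23.5 -159.5 52
```

```text
time_s: 70.85
tcp_pos: [0.4942, 0.078, 0.0215]
eef_rot: [179.9, -52.0, -159.4]
contact_force: [0.1, 0.3, -0.0]
gripper_width: 0.0874
gripper_force: 0.0
time_s: 71.65
tcp_pos: [0.4942, 0.078, 0.023]
eef_rot: [180.0, -52.0, -159.4]
contact_force: [0.0, 0.6, 0.9]
gripper_width: 0.0491
gripper_force: 30.0
off [-2.4  0.  27. ]
fin [ 507.1 -233.5   53.4]
at [494.2  78.   23. ] [-159.4   52. ]
(8, [0.773, -0.002, -0.604, -0.001, 0.002, 0.002])
(24, [0.15, -0.091, 0.037, 0.309, -0.395, -0.508])
(24, [0.155, 0.069, -0.064, -0.103, -0.395, -0.586])
(24, [0.179, 0.307, -0.016, -0.464, -0.395, -0.372])
(8, [0.535, -0.0, 0.174, 0.0, 0.0, 0.0])
(8, [0.224, 0.0, -0.171, 0.0, 0.0, 0.0])
```

```bash
python3 -m pendant '[[[0.773,0,-0.604,0,0,0,-1],[0.773,0,-0.604,0,0,0,-1],[0.773,0,-0.604,0,0,0,-1],[0.773,0,-0.604,0,0,0,-1],[0.773,0,-0.604,0,0,0,-1],[0.773,0,-0.604,0,0,0,-1],[0.773,0,-0.604,0,0,0,-1],[0.773,0,-0.604,0,0,0,-1]]]'
python3 -m pendant '[[[0.15,-0.091,0.037,0.309,-0.395,-0.508,-1],[0.15,-0.091,0.037,0.309,-0.395,-0.508,-1],[0.15,-0.091,0.037,0.309,-0.395,-0.508,-1],[0.15,-0.091,0.037,0.309,-0.395,-0.508,-1],[0.15,-0.091,0.037,0.309,-0.395,-0.508,-1],[0.15,-0.091,0.037,0.309,-0.395,-0.508,-1],[0.15,-0.091,0.037,0.309,-0.395,-0.508,-1],[0.15,-0.091,0.037,0.309,-0.395,-0.508,-1]]]'
python3 -m pendant '[[[0.15,-0.091,0.037,0.309,-0.395,-0.508,-1],[0.15,-0.091,0.037,0.309,-0.395,-0.508,-1],[0.15,-0.091,0.037,0.309,-0.395,-0.508,-1],[0.15,-0.091,0.037,0.309,-0.395,-0.508,-1],[0.15,-0.091,0.037,0.309,-0.395,-0.508,-1],[0.15,-0.091,0.037,0.309,-0.395,-0.508,-1],[0.15,-0.091,0.037,0.309,-0.395,-0.508,-1],[0.15,-0.091,0.037,0.309,-0.395,-0.508,-1]]]'
python3 -m pendant '[[[0.15,-0.091,0.037,0.309,-0.395,-0.508,-1],[0.15,-0.091,0.037,0.309,-0.395,-0.508,-1],[0.15,-0.091,0.037,0.309,-0.395,-0.508,-1],[0.15,-0.091,0.037,0.309,-0.395,-0.508,-1],[0.15,-0.091,0.037,0.309,-0.395,-0.508,-1],[0.15,-0.091,0.037,0.309,-0.395,-0.508,-1],[0.15,-0.091,0.037,0.309,-0.395,-0.508,-1],[0.15,-0.091,0.037,0.309,-0.395,-0.508,-1]]]'
python3 -m pendant '[[[0.155,0.069,-0.064,-0.103,-0.395,-0.586,-1],[0.155,0.069,-0.064,-0.103,-0.395,-0.586,-1],[0.155,0.069,-0.064,-0.103,-0.395,-0.586,-1],[0.155,0.069,-0.064,-0.103,-0.395,-0.586,-1],[0.155,0.069,-0.064,-0.103,-0.395,-0.586,-1],[0.155,0.069,-0.064,-0.103,-0.395,-0.586,-1],[0.155,0.069,-0.064,-0.103,-0.395,-0.586,-1],[0.155,0.069,-0.064,-0.103,-0.395,-0.586,-1]]]'
python3 -m pendant '[[[0.155,0.069,-0.064,-0.103,-0.395,-0.586,-1],[0.155,0.069,-0.064,-0.103,-0.395,-0.586,-1],[0.155,0.069,-0.064,-0.103,-0.395,-0.586,-1],[0.155,0.069,-0.064,-0.103,-0.395,-0.586,-1],[0.155,0.069,-0.064,-0.103,-0.395,-0.586,-1],[0.155,0.069,-0.064,-0.103,-0.395,-0.586,-1],[0.155,0.069,-0.064,-0.103,-0.395,-0.586,-1],[0.155,0.069,-0.064,-0.103,-0.395,-0.586,-1]]]'
python3 -m pendant '[[[0.155,0.069,-0.064,-0.103,-0.395,-0.586,-1],[0.155,0.069,-0.064,-0.103,-0.395,-0.586,-1],[0.155,0.069,-0.064,-0.103,-0.395,-0.586,-1],[0.155,0.069,-0.064,-0.103,-0.395,-0.586,-1],[0.155,0.069,-0.064,-0.103,-0.395,-0.586,-1],[0.155,0.069,-0.064,-0.103,-0.395,-0.586,-1],[0.155,0.069,-0.064,-0.103,-0.395,-0.586,-1],[0.155,0.069,-0.064,-0.103,-0.395,-0.586,-1]]]'
python3 -m pendant '[[[0.179,0.307,-0.016,-0.464,-0.395,-0.372,-1],[0.179,0.307,-0.016,-0.464,-0.395,-0.372,-1],[0.179,0.307,-0.016,-0.464,-0.395,-0.372,-1],[0.179,0.307,-0.016,-0.464,-0.395,-0.372,-1],[0.179,0.307,-0.016,-0.464,-0.395,-0.372,-1],[0.179,0.307,-0.016,-0.464,-0.395,-0.372,-1],[0.179,0.307,-0.016,-0.464,-0.395,-0.372,-1],[0.179,0.307,-0.016,-0.464,-0.395,-0.372,-1]]]'
python3 -m pendant '[[[0.179,0.307,-0.016,-0.464,-0.395,-0.372,-1],[0.179,0.307,-0.016,-0.464,-0.395,-0.372,-1],[0.179,0.307,-0.016,-0.464,-0.395,-0.372,-1],[0.179,0.307,-0.016,-0.464,-0.395,-0.372,-1],[0.179,0.307,-0.016,-0.464,-0.395,-0.372,-1],[0.179,0.307,-0.016,-0.464,-0.395,-0.372,-1],[0.179,0.307,-0.016,-0.464,-0.395,-0.372,-1],[0.179,0.307,-0.016,-0.464,-0.395,-0.372,-1]]]'
python3 -m pendant '[[[0.179,0.307,-0.016,-0.464,-0.395,-0.372,-1],[0.179,0.307,-0.016,-0.464,-0.395,-0.372,-1],[0.179,0.307,-0.016,-0.464,-0.395,-0.372,-1],[0.179,0.307,-0.016,-0.464,-0.395,-0.372,-1],[0.179,0.307,-0.016,-0.464,-0.395,-0.372,-1],[0.179,0.307,-0.016,-0.464,-0.395,-0.372,-1],[0.179,0.307,-0.016,-0.464,-0.395,-0.372,-1],[0.179,0.307,-0.016,-0.464,-0.395,-0.372,-1]]]'
python3 - <<'E'
from h import *
f=np.array([507.1,-233.5,53.4]); s=np.radians(56); n=RE.apply([-np.sin(s),0,np.cos(s)])
go((f+45*n,YE,-72,8),(f,YE,-72,8)); print(r.get_state()["joints"].round(1))
E
```

```text
time_s: 72.45
tcp_pos: [0.4941, 0.0779, 0.1826]
eef_rot: [179.9, -51.8, -159.4]
contact_force: [-0.2, 0.5, -1.1]
gripper_width: 0.0488
gripper_force: 30.0
time_s: 73.25
tcp_pos: [0.483, 0.0547, 0.1943]
eef_rot: [174.1, -38.1, -137.3]
contact_force: [-0.5, -0.3, -1.1]
gripper_width: 0.0488
gripper_force: 30.0
time_s: 74.05
tcp_pos: [0.4783, 0.0271, 0.2007]
eef_rot: [175.0, -23.9, -119.8]
contact_force: [0.0, 0.1, -0.8]
gripper_width: 0.0485
gripper_force: 30.0
time_s: 74.85
tcp_pos: [0.4816, -0.0013, 0.2017]
eef_rot: [-179.9, -10.5, -103.5]
contact_force: [1.0, -0.1, -0.3]
gripper_width: 0.049
gripper_force: 30.0
time_s: 75.65
tcp_pos: [0.4687, -0.0238, 0.2145]
eef_rot: [175.5, 3.0, -85.2]
contact_force: [0.6, 1.0, -1.1]
gripper_width: 0.0489
gripper_force: 30.0
time_s: 76.45
tcp_pos: [0.4647, -0.0514, 0.2217]
eef_rot: [175.4, 17.2, -67.2]
contact_force: [0.9, 0.3, -0.9]
gripper_width: 0.0491
gripper_force: 30.0
time_s: 77.25
tcp_pos: [0.4697, -0.0798, 0.2219]
eef_rot: [-179.8, 30.6, -47.3]
contact_force: [-0.1, -0.5, -0.6]
gripper_width: 0.0487
gripper_force: 30.0
time_s: 78.05
tcp_pos: [0.4572, -0.1338, 0.2088]
eef_rot: [173.7, 43.9, -33.3]
contact_force: [0.3, -0.6, -2.1]
gripper_width: 0.0486
gripper_force: 30.0
time_s: 78.85
tcp_pos: [0.4583, -0.1881, 0.1927]
eef_rot: [171.4, 58.1, -17.2]
contact_force: [0.1, -0.1, -0.3]
gripper_width: 0.0488
gripper_force: 30.0
time_s: 79.65
tcp_pos: [0.4715, -0.2387, 0.1704]
eef_rot: [-179.8, 71.9, 8.7]
contact_force: [0.4, 1.1, 0.2]
gripper_width: 0.0489
gripper_force: 30.0
at [ 471.5 -238.7  170.4] [  8.5 -71.9]
(8, [0.543, 0.0, 0.186, 0.005, -0.005, 0.004])
(8, [0.222, -0.0, -0.173, 0.0, 0.0, 0.0])
[   0.    49.6    4.4    8.9 -116.2   96.7]
```

```bash
python3 -m pendant '[[[0.54,0.012,0.184,0,0,0,-1],[0.54,0.012,0.184,0,0,0,-1],[0.54,0.012,0.184,0,0,0,-1],[0.54,0.012,0.184,0,0,0,-1],[0.54,0.012,0.184,0,0,0,-1],[0.54,0.012,0.184,0,0,0,-1],[0.54,0.012,0.184,0,0,0,-1],[0.54,0.012,0.184,0,0,0,-1]]]'
python3 -m pendant '[[[0.222,0,-0.173,0,0,0,-1],[0.222,0,-0.173,0,0,0,-1],[0.222,0,-0.173,0,0,0,-1],[0.222,0,-0.173,0,0,0,-1],[0.222,0,-0.173,0,0,0,-1],[0.222,0,-0.173,0,0,0,-1],[0.222,0,-0.173,0,0,0,-1],[0.222,0,-0.173,0,0,0,-1]]]'
python3 -m pendant '[[[0,0,0,0,0,0,-1],[0,0,0,0,0,0,0.3],[0,0,0,0,0,0,0.3],[0,0,0,0,0,0,0.4],[0,0,0,0,0,0,0.4],[0,0,-0.3,0,0,0,0.4],[0,0,-0.6,0,0,0,0.5],[0,0,-0.8,0,0,0,0.5]]]'
python3 -m pendant '[[[0,0,-0.8,0,0,0,0.8],[0,0,-0.8,0,0,0,1],[0,0,-0.8,0,0,0,1],[0,0,-0.5,0,0,0,1],[0,0,0,0,0,0,1],[0,0,0,0,0,0,1],[0,0,0,0,0,0,1],[0,0,0,0,0,0,1]]]'
python3 - <<'E'
from h import *
T=np.array([476.9,-237.2,65.5])
go(((T+[60,0,130]),YE,-20,16),(T+[-30,-5,70],YE,24,16),(T,YE,24,8))
c=vision.capture("top");P=cloud(c)
q=P[(abs(P[...,0]-.48)<.06)&(abs(P[...,1]+.235)<.06)&(P[...,2]>.012)&(P[...,2]<.085)]
q=1000*q-EC; l=RE.inv().apply(q)-[-25,0,14]; a=l@u48; b=l@n48; k=(a>10)&(a<65)&(abs(b-9)<8)
print('b med',np.median(b[k]),'a range',np.percentile(a[abs(b-9)<8],[1,99]),'y',np.percentile(l[k,1],[2,50,98]),'slope',np.polyfit(a[k],b[k],1))
E
```

```text
time_s: 80.45
tcp_pos: [0.4701, -0.2404, 0.0764]
eef_rot: [-179.8, 71.9, 8.6]
contact_force: [-0.3, -0.1, -1.4]
gripper_width: 0.0488
gripper_force: 30.0
time_s: 81.25
tcp_pos: [0.5072, -0.2349, 0.0524]
eef_rot: [-179.8, 72.0, 8.6]
contact_force: [-0.1, 0.8, 2.2]
gripper_width: 0.0489
gripper_force: 30.0
time_s: 82.05
tcp_pos: [0.5394, -0.2302, 0.0632]
eef_rot: [-179.8, 71.9, 8.6]
contact_force: [1.2, -0.2, -0.4]
gripper_width: 0.0656
gripper_force: 0.0
time_s: 82.85
tcp_pos: [0.5931, -0.2223, 0.0808]
eef_rot: [-179.8, 72.0, 8.6]
contact_force: [-0.8, -0.0, 0.2]
gripper_width: 0.0872
gripper_force: 0.0
at [ 593.1 -222.3   80.8] [  8.4 -72. ]
(16, [-0.4, 0.02, -0.112, 0.0, 0.812, 0.002])
(16, [-0.29, -0.025, 0.189, 0.0, 0.687, -0.0])
(8, [-0.004, -0.004, 0.477, 0.0, 0.0, 0.0])
b med 10.204956402634934 a range [-2.37336266 73.0329259 ] y [-22.84632803   1.71351377  25.77094155] slope [-0.03715714 11.57579148]
```

```bash
python3 -m pendant '[[[-0.4,0.02,-0.112,0,0.812,0,1],[-0.4,0.02,-0.112,0,0.812,0,1],[-0.4,0.02,-0.112,0,0.812,0,1],[-0.4,0.02,-0.112,0,0.812,0,1],[-0.4,0.02,-0.112,0,0.812,0,1],[-0.4,0.02,-0.112,0,0.812,0,1],[-0.4,0.02,-0.112,0,0.812,0,1],[-0.4,0.02,-0.112,0,0.812,0,1]]]'
python3 -m pendant '[[[-0.4,0.02,-0.112,0,0.812,0,1],[-0.4,0.02,-0.112,0,0.812,0,1],[-0.4,0.02,-0.112,0,0.812,0,1],[-0.4,0.02,-0.112,0,0.812,0,1],[-0.4,0.02,-0.112,0,0.812,0,1],[-0.4,0.02,-0.112,0,0.812,0,1],[-0.4,0.02,-0.112,0,0.812,0,1],[-0.4,0.02,-0.112,0,0.812,0,1]]]'
python3 -m pendant '[[[-0.29,-0.025,0.189,0,0.687,0,1],[-0.29,-0.025,0.189,0,0.687,0,1],[-0.29,-0.025,0.189,0,0.687,0,1],[-0.29,-0.025,0.189,0,0.687,0,1],[-0.29,-0.025,0.189,0,0.687,0,1],[-0.29,-0.025,0.189,0,0.687,0,1],[-0.29,-0.025,0.189,0,0.687,0,1],[-0.29,-0.025,0.189,0,0.687,0,1]]]'
python3 -m pendant '[[[-0.29,-0.025,0.189,0,0.687,0,1],[-0.29,-0.025,0.189,0,0.687,0,1],[-0.29,-0.025,0.189,0,0.687,0,1],[-0.29,-0.025,0.189,0,0.687,0,1],[-0.29,-0.025,0.189,0,0.687,0,1],[-0.29,-0.025,0.189,0,0.687,0,1],[-0.29,-0.025,0.189,0,0.687,0,1],[-0.29,-0.025,0.189,0,0.687,0,1]]]'
python3 -c "
from h import *
go(([476.7,-236.8,65],YE,24,8))"
```

```text
time_s: 83.7
tcp_pos: [0.5782, -0.2278, 0.1453]
eef_rot: [-179.9, 45.8, 8.5]
contact_force: [-0.7, -0.4, -0.0]
gripper_width: 0.0878
gripper_force: 0.0
time_s: 84.5
tcp_pos: [0.5368, -0.2372, 0.1961]
eef_rot: [-179.9, 19.8, 8.4]
contact_force: [-0.3, -0.3, 0.2]
gripper_width: 0.0877
gripper_force: 0.0
time_s: 85.3
tcp_pos: [0.4858, -0.2406, 0.1744]
eef_rot: [-180.0, -2.2, 8.4]
contact_force: [0.0, 0.3, -0.1]
gripper_width: 0.0875
gripper_force: 0.0
time_s: 86.1
tcp_pos: [0.4465, -0.2422, 0.1356]
eef_rot: [-180.0, -24.2, 8.4]
contact_force: [0.2, -0.5, 0.1]
gripper_width: 0.0878
gripper_force: 0.0
at [ 446.5 -242.2  135.6] [ 8.4 24.2]
(8, [-0.005, -0.006, 0.481, -0.002, -0.005, 0.003])
```

```bash
python3 -m pendant '[[[-0.005,-0.006,0.481,0,0,0,1],[-0.005,-0.006,0.481,0,0,0,1],[-0.005,-0.006,0.481,0,0,0,1],[-0.005,-0.006,0.481,0,0,0,1],[-0.005,-0.006,0.481,0,0,0,1],[-0.005,-0.006,0.481,0,0,0,1],[-0.005,-0.006,0.481,0,0,0,1],[-0.005,-0.006,0.481,0,0,0,1]]]'
python3 -m pendant '[[[0,0,0,0,0,0,1],[0,0,0,0,0,0,-1],[0,0,0,0,0,0,-1],[0,0,0,0,0,0,-1],[0,0,0,0,0,0,-1],[0,0,0,0,0,0,-1],[0,0,0,0,0,0,-1],[0,0,0,0,0,0,-1]]]' 30
python3 f.py 3
```

```text
time_s: 86.9
tcp_pos: [0.4776, -0.2367, 0.0639]
eef_rot: [-179.9, -24.0, 8.4]
contact_force: [0.1, 0.5, -0.3]
gripper_width: 0.0876
gripper_force: 0.0
time_s: 87.7
tcp_pos: [0.4774, -0.2369, 0.0651]
eef_rot: [-179.9, -24.0, 8.4]
contact_force: [-1.8, -0.1, 3.1]
gripper_width: 0.0495
gripper_force: 30.0
off [-2.   0.  23.3]
fin [653.6 312.7  34. ] -23.956438387111948
at [ 477.4 -236.9   65.1] [ 8.4 24. ]
(8, [-0.217, 0.005, -0.519, -0.003, 0.0, 0.002])
(8, [0.153, 0.0, -0.342, 0.0, 0.0, 0.0])
(48, [0.264, -0.582, 0.028, -0.0, -0.248, 0.086])
(8, [0.127, -0.0, 0.286, 0.0, 0.0, 0.0])
(8, [0.228, -0.0, 0.514, 0.0, 0.0, 0.0])
```

```bash
python3 -m pendant '[[[-0.217,0,-0.519,0,0,0,-1],[-0.217,0,-0.519,0,0,0,-1],[-0.217,0,-0.519,0,0,0,-1],[-0.217,0,-0.519,0,0,0,-1],[-0.217,0,-0.519,0,0,0,-1],[-0.217,0,-0.519,0,0,0,-1],[-0.217,0,-0.519,0,0,0,-1],[-0.217,0,-0.519,0,0,0,-1]]]'
python3 -m pendant '[[[0.153,0,-0.343,0,0,0,-1],[0.153,0,-0.343,0,0,0,-1],[0.153,0,-0.343,0,0,0,-1],[0.153,0,-0.343,0,0,0,-1],[0.153,0,-0.343,0,0,0,-1],[0.153,0,-0.343,0,0,0,-1],[0.153,0,-0.343,0,0,0,-1],[0.153,0,-0.343,0,0,0,-1]]]'
python3 -m pendant '[[[0.264,-0.582,0.028,0,-0.248,0.086,-1],[0.264,-0.582,0.028,0,-0.248,0.086,-1],[0.264,-0.582,0.028,0,-0.248,0.086,-1],[0.264,-0.582,0.028,0,-0.248,0.086,-1],[0.264,-0.582,0.028,0,-0.248,0.086,-1],[0.264,-0.582,0.028,0,-0.248,0.086,-1],[0.264,-0.582,0.028,0,-0.248,0.086,-1],[0.264,-0.582,0.028,0,-0.248,0.086,-1]]]'
python3 -m pendant '[[[0.264,-0.582,0.028,0,-0.248,0.086,-1],[0.264,-0.582,0.028,0,-0.248,0.086,-1],[0.264,-0.582,0.028,0,-0.248,0.086,-1],[0.264,-0.582,0.028,0,-0.248,0.086,-1],[0.264,-0.582,0.028,0,-0.248,0.086,-1],[0.264,-0.582,0.028,0,-0.248,0.086,-1],[0.264,-0.582,0.028,0,-0.248,0.086,-1],[0.264,-0.582,0.028,0,-0.248,0.086,-1]]]'
python3 -m pendant '[[[0.264,-0.582,0.028,0,-0.248,0.086,-1],[0.264,-0.582,0.028,0,-0.248,0.086,-1],[0.264,-0.582,0.028,0,-0.248,0.086,-1],[0.264,-0.582,0.028,0,-0.248,0.086,-1],[0.264,-0.582,0.028,0,-0.248,0.086,-1],[0.264,-0.582,0.028,0,-0.248,0.086,-1],[0.264,-0.582,0.028,0,-0.248,0.086,-1],[0.264,-0.582,0.028,0,-0.248,0.086,-1]]]'
python3 -m pendant '[[[0.264,-0.582,0.028,0,-0.248,0.086,-1],[0.264,-0.582,0.028,0,-0.248,0.086,-1],[0.264,-0.582,0.028,0,-0.248,0.086,-1],[0.264,-0.582,0.028,0,-0.248,0.086,-1],[0.264,-0.582,0.028,0,-0.248,0.086,-1],[0.264,-0.582,0.028,0,-0.248,0.086,-1],[0.264,-0.582,0.028,0,-0.248,0.086,-1],[0.264,-0.582,0.028,0,-0.248,0.086,-1]]]'
python3 -m pendant '[[[0.264,-0.582,0.028,0,-0.248,0.086,-1],[0.264,-0.582,0.028,0,-0.248,0.086,-1],[0.264,-0.582,0.028,0,-0.248,0.086,-1],[0.264,-0.582,0.028,0,-0.248,0.086,-1],[0.264,-0.582,0.028,0,-0.248,0.086,-1],[0.264,-0.582,0.028,0,-0.248,0.086,-1],[0.264,-0.582,0.028,0,-0.248,0.086,-1],[0.264,-0.582,0.028,0,-0.248,0.086,-1]]]'
python3 -m pendant '[[[0.264,-0.582,0.028,0,-0.248,0.086,-1],[0.264,-0.582,0.028,0,-0.248,0.086,-1],[0.264,-0.582,0.028,0,-0.248,0.086,-1],[0.264,-0.582,0.028,0,-0.248,0.086,-1],[0.264,-0.582,0.028,0,-0.248,0.086,-1],[0.264,-0.582,0.028,0,-0.248,0.086,-1],[0.264,-0.582,0.028,0,-0.248,0.086,-1],[0.264,-0.582,0.028,0,-0.248,0.086,-1]]]'
python3 - <<'E'
from h import *
f=np.array([653.6,313.2,34]);go((f+[0,0,90],-7.7,-24,8),(f,-7.7,-24,8)); print(r.get_state()["joints"].round(0))
E
```

```text
time_s: 88.5
tcp_pos: [0.4117, -0.2465, 0.1272]
eef_rot: [-179.9, -24.0, 8.4]
contact_force: [0.8, 0.1, -1.6]
gripper_width: 0.0494
gripper_force: 30.0
time_s: 89.3
tcp_pos: [0.4125, -0.2464, 0.1871]
eef_rot: [-179.9, -24.0, 8.4]
contact_force: [0.2, -0.6, -0.5]
gripper_width: 0.0494
gripper_force: 30.0
time_s: 90.1
tcp_pos: [0.4416, -0.1485, 0.1984]
eef_rot: [-179.0, -16.0, 5.5]
contact_force: [0.5, 0.1, -0.9]
gripper_width: 0.0494
gripper_force: 30.0
time_s: 90.9
tcp_pos: [0.4762, -0.0522, 0.2052]
eef_rot: [-178.4, -8.0, 2.9]
contact_force: [0.5, -0.2, -0.5]
gripper_width: 0.0493
gripper_force: 30.0
time_s: 91.7
tcp_pos: [0.5157, 0.0426, 0.2065]
eef_rot: [-178.2, 0.1, 0.4]
contact_force: [0.6, -0.5, -0.9]
gripper_width: 0.0492
gripper_force: 30.0
time_s: 92.5
tcp_pos: [0.5588, 0.1353, 0.2021]
eef_rot: [-178.4, 8.1, -2.2]
contact_force: [0.8, 0.6, -1.0]
gripper_width: 0.0492
gripper_force: 30.0
time_s: 93.3
tcp_pos: [0.605, 0.226, 0.1913]
eef_rot: [-179.0, 16.1, -4.8]
contact_force: [0.5, -0.4, -2.1]
gripper_width: 0.0494
gripper_force: 30.0
time_s: 94.1
tcp_pos: [0.653, 0.3145, 0.1738]
eef_rot: [-180.0, 24.0, -7.6]
contact_force: [0.0, -0.1, -1.2]
gripper_width: 0.0494
gripper_force: 30.0
at [653.  314.5 173.8] [ -7.6 -24. ]
(8, [0.131, 0.008, 0.282, -0.0, 0.001, 0.002])
(8, [0.229, -0.0, 0.514, 0.0, 0.0, 0.0])
[ 33.  40.  27. -15. -95.  51.]
```

```bash
python3 -m pendant '[[[0.131,0.008,0.282,0,0,0,-1],[0.131,0.008,0.282,0,0,0,-1],[0.131,0.008,0.282,0,0,0,-1],[0.131,0.008,0.282,0,0,0,-1],[0.131,0.008,0.282,0,0,0,-1],[0.131,0.008,0.282,0,0,0,-1],[0.131,0.008,0.282,0,0,0,-1],[0.131,0.008,0.282,0,0,0,-1]]]'
python3 -m pendant '[[[0.229,0,0.514,0,0,0,-1],[0.229,0,0.514,0,0,0,-1],[0.229,0,0.514,0,0,0,-1],[0.229,0,0.514,0,0,0,-1],[0.229,0,0.514,0,0,0,-1],[0.229,0,0.514,0,0,0,-1],[0.229,0,0.514,0,0,0,-1],[0.2,0,0.45,0,0,0,-1]]]'
python3 -m pendant '[[[0,0,0,0,0,0,-1],[0.01,0,0.03,0,0,0,-1],[0,0,0,0,0,0,-1],[0,0,0,0,0,0,0.25],[0,0,0,0,0,0,0.3],[0,0,0,0,0,0,0.34],[0,0,0,0,0,0,0.34],[0,0,0,0,0,0,0.34]]]'
python3 -m pendant '[[[-0.05,0,-0.1,0,0,0,0.34],[-0.229,0,-0.514,0,0,0,0.34],[-0.229,0,-0.514,0,0,0,0.34],[-0.4,0,-0.9,0,0,0,0.34],[-0.4,0,-0.9,0,0,0,0.34],[-0.4,0,-0.9,0,0,0,1],[-0.4,0,-0.9,0,0,0,1],[-0.4,0,-0.9,0,0,0,1]]]'
python3 -m pendant '[[[-0.9,0.9,0,0,0,0,1],[-0.9,0.9,0,0,0,0,1],[-0.9,0.9,0,0,0,0,1],[-0.9,0.9,0,0,0,0,1],[-0.9,0.9,0,0,0,0,1],[-0.9,0.9,0,0,0,0,1],[-0.9,0.9,0,0,0,0,1],[-0.9,0.9,0,0,0,0,1]]]'
python3 -m pendant '[[[0,1,0,0,0.7,0,1],[0,1,0,0,0.7,0,1],[0,1,0,0,0.7,0,1],[0,1,0,0,0.7,0,1],[0,1,0,0,0.7,0,1],[0,1,0,0,0.7,0,1],[0,1,0,0,0.7,0,1],[0,1,0,0,0.7,0,1]]]'
python3 - <<'E'
from h import *
import g; go(); g.tray()
c=cv2.imread("pics/last_top.png")[140:260,160:300];d=cv2.imread("pics/last_scene.png")[210:340,290:450]
cv2.imwrite("pics/v14.png",np.hstack([cv2.resize(c,(400,343),interpolation=2),cv2.resize(d,(400,343),interpolation=2)]))
E
```

```text
time_s: 94.9
tcp_pos: [0.6533, 0.3123, 0.1244]
eef_rot: [-179.9, 23.9, -7.6]
contact_force: [-0.5, 0.7, -0.8]
gripper_width: 0.0491
gripper_force: 30.0
time_s: 95.7
tcp_pos: [0.6533, 0.3123, 0.035]
eef_rot: [-179.9, 24.0, -7.6]
contact_force: [0.5, -0.4, -2.1]
gripper_width: 0.0495
gripper_force: 30.0
time_s: 96.5
tcp_pos: [0.6534, 0.3124, 0.0356]
eef_rot: [-179.9, 23.9, -7.6]
contact_force: [-0.1, 0.7, -1.0]
gripper_width: 0.0588
gripper_force: 0.0
time_s: 97.3
tcp_pos: [0.6535, 0.3123, 0.1618]
eef_rot: [-179.9, 23.8, -7.6]
contact_force: [-0.5, -0.0, -0.4]
gripper_width: 0.0776
gripper_force: 0.0
time_s: 98.1
tcp_pos: [0.5031, 0.1864, 0.2192]
eef_rot: [-179.8, 23.8, -7.6]
contact_force: [-0.5, -0.8, 0.5]
gripper_width: 0.0871
gripper_force: 0.0
time_s: 98.9
tcp_pos: [0.4826, 0.0277, 0.2188]
eef_rot: [-179.8, 1.3, -7.6]
contact_force: [0.8, -0.3, -0.6]
gripper_width: 0.0876
gripper_force: 0.0
at [482.6  27.7 218.8] [-7.6 -1.3]
top tray ([192.8, 177.0], [0.6444, 0.3165], [642.9, 316.2], 72.3, 49.6, 168.4, np.float64(162.8))
top tray ([219.3, 182.1], [0.6296, 0.2258], [630.2, 226.0], 69.8, 50.0, 174.1, np.float64(167.9))
top tray ([207.7, 214.8], [0.5177, 0.2609], [518.0, 261.4], 57.5, 47.7, 177.0, np.float64(170.8))
scene tray ([378.3, 257.7], [0.5175, 0.2611], [518.5, 260.7], 61.0, 49.4, 175.0, np.float64(176.1))
scene tray ([343.1, 279.3], [0.6329, 0.2275], [632.4, 227.0], 70.6, 50.0, 173.5, np.float64(177.5))
scene tray ([372.9, 299.4], [0.6449, 0.3147], [645.7, 316.0], 72.1, 50.3, 172.0, np.float64(169.0))
```

```bash
sed -i 's/<96)/<108)/' g.py
python3 - <<'E'
from h import *
import g
g.tray()
for n in("top","scene"):
    P=cloud(vision.capture(n)); loc=Ro.from_euler('z',7.7,degrees=True).apply((P.reshape(-1,3)*1000-[586.9,276.7,0]))
    k=(abs(loc[:,0]+70)<28)&(abs(loc[:,1]+25)<18); A=np.c_[loc[k,:2]-[-70,-25],np.ones(k.sum())]; print(n,np.linalg.lstsq(A,loc[k,2],rcond=None)[0])
E
```

```text
top tray ([193.0, 177.4], [0.6431, 0.3157], [643.0, 315.0], 69.8, 51.0, 174.5, np.float64(173.7))
top tray ([219.1, 181.9], [0.6302, 0.2266], [630.8, 226.6], 68.5, 50.5, 175.3, np.float64(167.1))
top tray ([207.3, 215.9], [0.5138, 0.2622], [511.9, 261.3], 68.2, 49.3, 172.3, np.float64(162.4))
scene tray ([379.3, 257.3], [0.5146, 0.2624], [514.3, 262.0], 70.3, 50.4, 172.2, np.float64(173.4))
scene tray ([342.6, 278.7], [0.6319, 0.2256], [632.6, 226.3], 71.3, 49.4, 175.0, np.float64(2.7))
scene tray ([373.0, 299.7], [0.6453, 0.3152], [645.9, 315.7], 72.6, 49.8, 172.2, np.float64(174.8))
top [1.03174226e-04 1.18961956e-02 1.84786999e+01]
scene [3.00696280e-03 9.99078167e-03 1.59447013e+01]
```

View pics/v14.png

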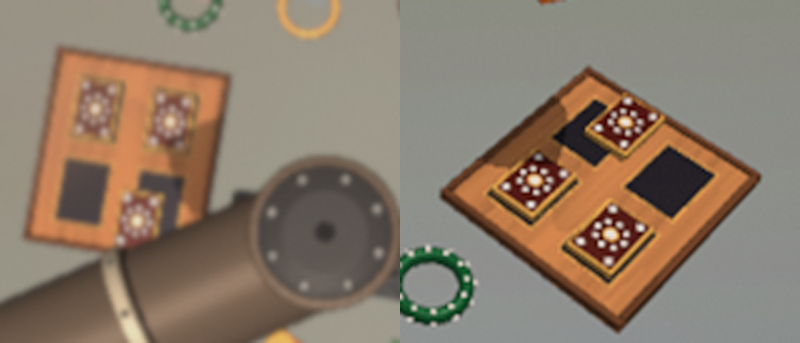

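Run:
```python
from h import *
go(([513.3,261.8,140],-7.7,0,16),([513.3,261.8,31.5],-7.7,0,8),([513.3,261.8,43],-7.7,0,2),([531.5,239.2,43],-7.7,0,4))
```

```text
at [483.   28.8 217.8] [-7.6 -1.5]
(16, [0.0, -0.734, 0.244, -0.002, 0.023, 0.001])
(8, [0.0, -0.0, 0.678, 0.0, 0.0, 0.0])
(2, [-0.0, 0.0, -0.287, 0.0, 0.0, 0.0])
(4, [0.263, 0.249, 0.0, 0.0, 0.0, 0.0])
```

```bash
python3 -m pendant '[[[0,-0.734,0.244,0,0.023,0,1],[0,-0.734,0.244,0,0.023,0,1],[0,-0.734,0.244,0,0.023,0,1],[0,-0.734,0.244,0,0.023,0,1],[0,-0.734,0.244,0,0.023,0,1],[0,-0.734,0.244,0,0.023,0,1],[0,-0.734,0.244,0,0.023,0,1],[0,-0.734,0.244,0,0.023,0,1]]]'
python3 -m pendant '[[[0,-0.734,0.244,0,0.023,0,1],[0,-0.734,0.244,0,0.023,0,1],[0,-0.734,0.244,0,0.023,0,1],[0,-0.734,0.244,0,0.023,0,1],[0,-0.734,0.244,0,0.023,0,1],[0,-0.734,0.244,0,0.023,0,1],[0,-0.734,0.244,0,0.023,0,1],[0,-0.734,0.244,0,0.023,0,1]]]'
python3 -m pendant '[[[0,0,0,0,0,0,1],[0,0,0.75,0,0,0,0.8],[0,0,0.75,0,0,0,0.7],[0,0,0.75,0,0,0,0.6],[0,0,0.75,0,0,0,0.6],[0,0,0.75,0,0,0,0.6],[0,0,0.75,0,0,0,0.6],[0,0,0.75,0,0,0,0.6]]]'
python3 -c "
from h import *
go(([513.3,261.8,31.5],-7.7,0,1))"
```

```text
time_s: 100.0
tcp_pos: [0.4973, 0.1463, 0.1774]
eef_rot: [-179.9, 0.8, -7.6]
contact_force: [0.3, 0.2, 0.5]
gripper_width: 0.0875
gripper_force: 0.0
time_s: 100.8
tcp_pos: [0.5126, 0.2626, 0.1386]
eef_rot: [-179.9, 0.1, -7.6]
contact_force: [-0.1, 0.9, -0.9]
gripper_width: 0.0878
gripper_force: 0.0
time_s: 101.6
tcp_pos: [0.5125, 0.2616, 0.0336]
eef_rot: [-179.9, 0.1, -7.6]
contact_force: [0.3, 0.5, -0.3]
gripper_width: 0.0699
gripper_force: 0.0
at [512.5 261.6  33.6] [-7.6 -0.1]
(1, [0.039, -0.016, 0.103, -0.021, 0.014, 0.015])
```

```bash
python3 -m pendant '[[[0,0,0.09,0,0,0,0.6],[0,0,0,0,0,0,0.6],[0,0,0,0,0,0,-1],[0,0,0,0,0,0,-1],[0,0,0,0,0,0,-1],[0,0,0,0,0,0,-1],[0,0,0,0,0,0,-1],[0,0,0,0,0,0,-1]]]' 20
python3 -m pendant '[[[0,0,-0.25,0,0,0,-1],[0,0,-0.25,0,0,0,-1],[0.263,0.249,0,0,0,0,-1],[0.263,0.249,0,0,0,0,-1],[0.263,0.249,0,0,0,0,-1],[0.263,0.249,0,0,0,0,-1],[0,0,0.2,0,0,0,-1],[0,0,0.2,0,0,0,-1]]]'
python3 -c "
from h import *
go(([530.8,239.1,32],-7.7,0,1))"
```

```text
time_s: 102.4
tcp_pos: [0.5125, 0.2617, 0.0329]
eef_rot: [-179.9, 0.0, -7.6]
contact_force: [-2.1, -1.5, 6.2]
gripper_width: 0.0499
gripper_force: 20.0
time_s: 103.2
tcp_pos: [0.5307, 0.2387, 0.0337]
eef_rot: [-179.9, 0.1, -7.7]
contact_force: [-0.5, 0.5, -1.0]
gripper_width: 0.0498
gripper_force: 20.0
at [530.7 238.7  33.7] [-7.7 -0.1]
(1, [0.003, -0.023, 0.085, -0.018, 0.019, 0.005])
```

Lower the last millimetre or so, release, rise and move clear.

```bash
python3 -m pendant '[[[0,0,0.06,0,0,0,-1],[0,0,0,0,0,0,-1],[0,0,0,0,0,0,0.2],[0,0,0,0,0,0,0.25],[0,0,0,0,0,0,0.34],[0,0,0,0,0,0,0.34],[0,0,0,0,0,0,0.34],[0,0,-0.2,0,0,0,0.34]]]'
python3 -m pendant '[[[0,0,-0.5,0,0,0,0.34],[0,0,-1,0,0,0,0.34],[0,0,-1,0,0,0,0.34],[0,0,-1,0,0,0,0.34],[0,0,-1,0,0,0,0.34],[0,0,-1,0,0,0,0.6],[0,0,-1,0,0,0,1],[0,0,-1,0,0,0,1]]]'
python3 -m pendant '[[[0,1,0,0,0,0,1],[0,1,0,0,0,0,1],[0,1,0,0,0,0,1],[0,1,0,0,0,0,1],[0,1,0,0,0,0,1],[0,1,0,0,0,0,1],[0,1,0,0,0,0,1],[0,1,0,0,0,0,1]]]'
python3 -m pendant '[[[0,1,0,0,0,0,1],[0,1,0,0,0,0,1],[0,1,0,0,0,0,1],[0,1,0,0,0,0,1],[0,1,0,0,0,0,1],[0,1,0,0,0,0,1],[0,1,0,0,0,0,1],[0,1,0,0,0,0,1]]]'
python3 g.py; python3 -c "
from h import *
for n in('top','scene'):
    c=vision.capture(n);P=cloud(c)
    a=P[(abs(P[...,0]-.49)<.05)&(abs(P[...,1]+.236)<.04)]; print('easel max z',n,a[:,2].max())
    b=np.load(n+'0.npz')['frame'];d=cv2.absdiff(b,c['frame']).max(2)
    Z=cloud(np.load(n+'0.npz')); 
    for nm,(x,y) in dict(ruby=(.79,-.075),kada=(.77,.06),lac=(.78,.2),cone=(.58,.53)).items():
        k=(abs(Z[...,0]-x)<.06)&(abs(Z[...,1]-y)<.06); print(nm,'mean diff',d[k].mean().round(1))"
```

```text
time_s: 104.0
tcp_pos: [0.5302, 0.2388, 0.0366]
eef_rot: [-180.0, 0.1, -7.6]
contact_force: [-0.5, 0.4, 1.2]
gripper_width: 0.0585
gripper_force: 0.0
time_s: 104.8
tcp_pos: [0.5307, 0.2388, 0.1889]
eef_rot: [-179.9, 0.0, -7.6]
contact_force: [0.4, 0.0, 0.1]
gripper_width: 0.0772
gripper_force: 0.0
time_s: 105.6
tcp_pos: [0.5091, 0.0784, 0.1866]
eef_rot: [-179.9, 0.1, -7.7]
contact_force: [-0.0, -0.3, 0.5]
gripper_width: 0.0877
gripper_force: 0.0
time_s: 106.4
tcp_pos: [0.4875, -0.0801, 0.1864]
eef_rot: [-179.9, 0.1, -7.7]
contact_force: [-0.0, 0.4, 0.3]
gripper_width: 0.0877
gripper_force: 0.0
top tray ([192.9, 177.5], [0.6426, 0.3162], [642.8, 315.8], 70.1, 49.5, 174.2, np.float64(176.4))
top tray ([219.3, 182.2], [0.6294, 0.226], [630.4, 226.0], 69.3, 49.9, 174.1, np.float64(174.4))
top tray ([214.2, 211.5], [0.5294, 0.2395], [529.9, 240.4], 69.9, 50.1, 172.7, np.float64(171.3))
scene tray ([368.1, 258.0], [0.5337, 0.2409], [532.1, 241.1], 69.9, 49.1, 174.1, np.float64(1.6))
scene tray ([342.9, 279.4], [0.6333, 0.2272], [633.3, 227.3], 72.3, 51.1, 173.3, np.float64(173.5))
scene tray ([372.8, 300.1], [0.6466, 0.3156], [646.0, 315.9], 72.6, 50.1, 171.6, np.float64(167.3))
easel max z top 0.04566003342754744
ruby mean diff 1.6
kada mean diff 1.6
lac mean diff 1.7
cone mean diff 1.4
easel max z scene 0.0455222893313683
ruby mean diff 4.9
kada mean diff 5.5
lac mean diff 5.1
cone mean diff 3.7
```

```bash
python3 -c "
from plant import r
print(r.close_job())"
```

```text
the job is handed in; nothing more can be done
None
```

I handed the job in: all three mirrors found on the counter (no fourth was visible) lie lac face up on pads 0, 2 and 3, centred within about 4 mm and square by my last camera check; the easel is empty, the bangles and cone have not moved, and I never went near the box, though its door was not re-checked.

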